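# Clear the bench pull gauge and check its spring at two marks

### The job

Get the bench pull gauge ready for its spring check: first clear the things lying in the way of its sprung bar, laying the brushes lengthwise in the dark wooden tray and standing the wax tins upright in the metal tray. Then pull the bar out by its knob until the needle stands at the yellow clip and keep it there for five full seconds, pull on to the red clip (never noticeably past it) and keep it there for five full seconds, and ease it slowly back until it is fully home before letting go of the knob. Leave the lidded jar with the red band, the small orange painting and the roll of tape where they are.

Things in the scene. Friction and masses are not known exactly. Their poses are not given: they have to be found in the camera images.
- gauge: Bench pull gauge, screwed down: grey housing, 64 mm high, and before it a sprung steel bar on rods. Origin: on the bench under the knob when the bar is home; x axis towards the housing, so the bar is pulled along this frame's -x; y along the bar. Housing: x 75 to 180, y -100 to 100 mm. Aluminium scale rail, 12 mm high: y -155 to -185, x -110 to 180 mm.
- bar_mid (a point): Middle of the sprung bar, 20 mm above the bench. The bar is 24 mm wide (x), 250 mm long (y), and stands from 8 to 32 mm above the bench; axes as the gauge's. It moves with the pull.
- puller (a joint): How far the sprung bar has been pulled out, in m: 0 is fully home, 0.095 the end stop. A spring draws it home with 2.4 N at home plus 0.08 N per mm (about 9 N at 80 mm); it does not stay out by itself.
- knob (a point): The black upright knob on the middle of the bar, 24 mm thick with a 30 mm cap on top; it stands from 32 to 80 mm above the bench. The point is on its axis, 58 mm above the bench, a good height to grip. It moves with the bar.
- pointer (a point): Tip of the white needle at the rail end of the bar, 22 mm above the bench, which moves over the scale rail with the bar.
- clip_yellow_mark (a point): The yellow clip on the scale rail (7 mm wide along the rail), the point above its thin index line, level with the needle. x axis parallel to the gauge's x. The clip sits 36 to 48 mm in front of the needle's home position.
- clip_red_mark (a point): The red clip on the scale rail, same shape, 68 to 82 mm in front of the needle's home position.
- wood_tray: Dark wooden tray, fixed, for brushes: outside 280 (its x) x 150 (its y) x 28 mm high, walls and floor 5 mm thick. Origin: centre of its underside, on the bench.
- metal_tray: Bare metal tray, fixed, for tins: outside 280 (its x) x 150 (its y) x 28 mm high, walls and floor 5 mm thick. Origin: centre of its underside, on the bench.
- tin_plum_mid (a point): Pale tin of set plum wax, 58 mm across, 50 mm high, standing; the point is its centre, half-way up, z up. May be absent.
- tin_blue_mid (a point): Pale tin with blue drips, 53 mm across, 50 mm high, standing; the point is its centre, half-way up, z up. May be absent.
- tin_oxide_mid (a point): Pale tin of red-brown wax, 59 mm across, 45 mm high, standing; the point is its centre, half-way up, z up. May be absent.
- tin_grey_mid (a point): Darker grey tin of plum wax, 64 mm across, 45 mm high, standing; the point is its centre, half-way up, z up. May be absent.
- brush_4_mid (a point): Flat brush with a pale wooden handle, 221 mm long, up to 30 mm wide at the bristles, about 20 mm wide at this point, 14 mm thick, lying on the bench; the point is its middle, half-way up (7 mm); the x axis runs along the brush towards the handle's end. May be absent.
- brush_orange_mid (a point): Brush with an orange handle and black bristles, 208 mm long, about 22 mm wide at this point, 14 mm thick, lying on the bench; the point is its middle, half-way up (7 mm); the x axis runs along the brush towards the handle's end. May be absent.
- jar_steel: Lidded jar with a red band, 78 mm across, 107 mm high: bystander. Origin: centre of its underside.
- study_orange: Small painted panel, orange and green on a dark edge, 81 x 96 mm, 11 mm thick, lying flat: bystander. Origin: centre of its underside.
- tape_roll: Roll of masking tape, 93 mm across, 24 mm high: bystander. Origin: centre of its underside.

How it is judged:
By the outcome, as a careful person would: the job done as asked, in the order asked, and still so for the second after the job is handed in, with the robot touching nothing.
Of tin_plum, tin_blue, tin_oxide, tin_grey, brush_4, brush_orange only 4 to 6 are there at a start; the rules pass over those that are not, and their reading is None.
At some moment in a run one of tin_plum, tin_blue, tin_oxide, tin_grey, brush_4, brush_orange may be knocked a few centimetres aside while the robot is not near it.
It also fails if it takes over 210 s, if anything falls off the work surface, if the arm or the gripper's body presses on something with over 40 N, if the wrist force passes 120 N, or if a joint passes its speed limit or range.

### The arm

A 6-joint arm with a two-finger parallel gripper is mounted at the origin on a cart in front of the work surface, level with it; the furniture and walls round the work are solid. World frame = base frame: x ahead of the robot, y to its left, z up, the work surface at z = 0. Lengths are in m, angles in rad, forces in N, time in s.
With the tool pointing down it reaches from about 0.375 to 0.9 m from the base axis. Payload 3.1 kg.
Tool frame: the origin (TCP) lies midway between the tips of the shut fingers; the grasp point (between the pads) lies 19 mm behind it (grip_depth is the distance from the TCP to the grasp point, in m); y points along the fingers, z is the direction in which the jaws open and shut, and the axes are right-handed (so a half turn about y gives the same grasp; the last joint's range is limited). The gripper opens to 85 mm and grips with 20 to 120 N. Pads are 22 mm wide; open, the fingers measure 114 mm over their backs; the gripper's body (76 mm by 85 mm) begins 54 mm behind the grasp point. The pads swing forward as they close: fully open they stand 13 mm farther back than shut.
Start: joints at [1.008, 0.527, 1.433, -0, 1.181, -0.178], TCP at [0.235, 0.579, 0.192] pointing down, gripper open.
Joint ranges: [-3.08, 3.08], [-0.75, 2.2], [0.22, 2.44], [-1.43, 4.57], [0, 2.65], [-2.85, 2.85]. Speed limits (rad/s): [2.79, 2.79, 3.14, 3.14, 3.14, 3.14].

### API

Orientations are given as a unit quaternion [x, y, z, w].
In Python, from station import sense, snapshot, camera_model, sign_off, grip_depth gives the robot as it stands.
- The arm moves only by the tool play_rows, never from a script. Its argument "deltas" is a list of rows, each a list of 6 numbers: the shift along the tool's x, y, z in m, then the turn, a rotation vector about the tool's x, y, z in rad. A call has 1 to 12 rows; each row is the pose to reach, as a shift and turn from the pose commanded when the call began, along the tool's axes at that moment; what a row does not reach only later rows make up. A row lasts 1/10 s, in which the tool goes at most 50 mm and 8.59 degrees, less where a joint would pass 70% of its speed; a pose out of reach is approached as far as the arm can. A call with a gripper value outside its range is refused whole. "gripper" is the finger opening in m, from 0 to 0.0854, set as the call begins (left out, the last holds). The fingers move at their own pace and stop on an object; "force" is the grip in N (left out, the last holds). Time passes only in rows, so rows that repeat a pose let the fingers close. It gives the time, the measured TCP pose, the force and the opening at its end, in the units of the state.
- sense(): the state, without advancing time (a new reading comes with each control period).
- snapshot(name): name is "scene" or "top"; returns the picture (420x560x3 uint8, red, green, blue); there is no depth.
- camera_model(name): a dict with "fx", "fy", "cx", "cy" (pixels), "distortion" ([k1, k2, p1, p2, k3] as OpenCV has them; the pictures are not rectified), "camera_from_world" (4x4, takes a point from world to camera coordinates). Camera axes: x right, y up, looking along -z (the intrinsics and any distortion apply to the point x, -y, -z); pixel columns grow to the right and rows downward; lengths in m; the calibration is good to about 2 mm. A picture is of the moment at which its call begins. camera_model takes no time and is no camera call.
- sign_off(): hands the job in, once; it reports no verdict.
The state is a dict: "t": time; "q": joint angles; "qd": joint speeds; "tau": joint torques, N m; "tcp_pos": TCP position; "tool_rot": TCP orientation; "force": force on the tool from outside, world axes, zero at the start; "ft_torque": the same for the moment, N m; "finger_gap": opening from 0.0 (shut) to 1.0 (fully open).
Only numpy, scipy, OpenCV 4.12 (cv2) and the standard library are available. Lean on these libraries where they do the work, as an engineer would, in place of code of your own. Each camera call takes 0.05 s, during which the arm holds its last target.

## Working session

There is one attempt and no reset: what is moved stays moved. The work goes in short steps, Python scripts to look and compute and a tool call to move; the robot and the scene stay as the last step left them, time stands still between calls to the robot, and variables do not carry over. Pictures are saved under pics/ and viewed, and the job is handed in when it is done.

Besides the shell and the picture viewer there is one more tool, called after "Request:" by a JSON object that holds its "api" and its "payload". play_rows: Moves the arm, as the interface text tells. Its arguments: {"type":"object","properties":{"deltas":{"type":"array"},"gripper":{"type":"number"},"force":{"type":"number"}},"required":["deltas"]}

```bash
ls; mkdir -p pics; python3 - <<'E'
from station import *
import cv2
for n in("scene","top"):
    cv2.imwrite(f"pics/{n}0.png",snapshot(n)[:,:,::-1])
    print(camera_model(n))
print(sense(),grip_depth)
E
```

```text
pics
{'fx': 445.4778296571583, 'fy': 445.4778296571583, 'cx': 278.7347837932285, 'cy': 214.28165659484435, 'distortion': array([0.0006729, 0.       , 0.       , 0.       , 0.       ]), 'camera_from_world': array([[ 0.66480861, -0.7468363 ,  0.01628021, -0.45926132],
       [ 0.36320556,  0.34220411,  0.86658991, -0.25612808],
       [-0.65277196, -0.57020337,  0.49875534, -1.03598501],
       [ 0.        ,  0.        ,  0.        ,  1.        ]])}
{'fx': 384.4101997953578, 'fy': 384.4101997953578, 'cx': 284.5649718558322, 'cy': 203.78270534302422, 'distortion': array([0.03837963, 0.        , 0.        , 0.        , 0.        ]), 'camera_from_world': array([[ 0.01325201, -0.99967975,  0.02155866, -0.11378277],
       [ 0.9944923 ,  0.01541893,  0.10366928, -0.62432045],
       [-0.10396849,  0.0200661 ,  0.99437815, -1.23628365],
       [ 0.        ,  0.        ,  0.        ,  1.        ]])}
{'t': 0.1, 'q': array([ 1.00748224e+00,  5.28362767e-01,  1.43380161e+00, -3.68498389e-05,
        1.18141795e+00, -1.78491296e-01]), 'qd': array([ 0.00059002, -0.00169634, -0.00335205,  0.00039555, -0.00108524,
       -0.00185357]), 'tau': array([ 5.91589869e-04, -4.43300235e+01, -1.78585589e+01, -2.03331042e-04,
        3.86770524e-03,  1.91816952e-05]), 'tcp_pos': array([0.23419822, 0.57866281, 0.19132925]), 'tool_rot': array([ 0.6947184 , -0.13545625,  0.13496877, -0.69339843]), 'force': array([-0.13229572,  0.10204856, -0.12249355]), 'ft_torque': array([0.01915411, 0.02797529, 0.0283996 ]), 'finger_gap': 0.9961674733885334} 0.0187
```

View pics/scene0.png

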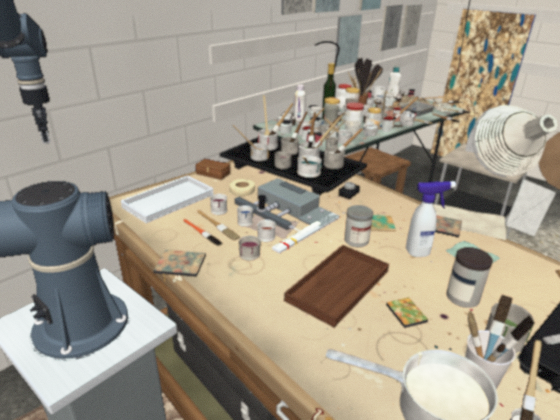

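View pics/top0.png

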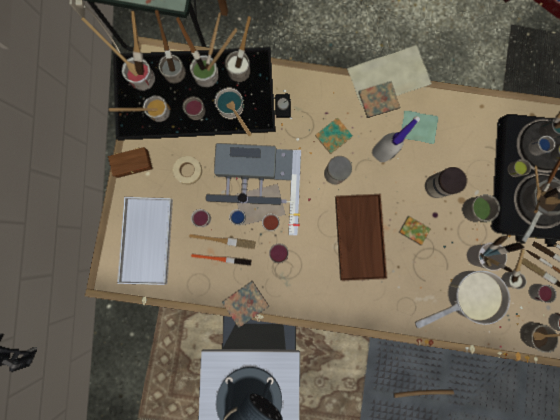

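The top view shows all six pieces: three tins in a row near (201,218), (237,217) and (271,222), the grey tin at (279,253), and the two brushes at about (222,241) and (221,259). The metal tray is at (145,240) and the wooden tray at (360,237). Next I'll make a rectified bench view to measure from.

```bash
cat > h.py <<'E'
import numpy as np, cv2
from station import *
F=np.diag([1.,-1,-1])
def K(m): return np.array([[m['fx'],0,m['cx']],[0,m['fy'],m['cy']],[0,0,1]])
def proj(n,P):
    m=camera_model(n);T=m['camera_from_world']
    R=F@T[:3,:3];t=F@T[:3,3]
    return cv2.projectPoints(np.array(P,float).reshape(-1,1,3),cv2.Rodrigues(R)[0],t,K(m),np.array(m['distortion']))[0].reshape(-1,2)
def unproj(n,uv,z):
    m=camera_model(n);T=m['camera_from_world']
    R=F@T[:3,:3];t=F@T[:3,3]
    p=cv2.undistortPoints(np.array(uv,float).reshape(-1,1,2),K(m),np.array(m['distortion'])).reshape(-1,2)
    d=np.c_[p,np.ones(len(p))]@R; c=-R.T@t
    return c+d*((z-c[2])/d[:,2])[:,None]
# rectified: image up = +x, left=+y ; s px per m
def rect(n,img,z,x0,x1,y0,y1,s):
    W=int((y1-y0)*s);H=int((x1-x0)*s)
    jj,ii=np.meshgrid(np.arange(W),np.arange(H))
    X=x1-(ii+.5)/s;Y=y1-(jj+.5)/s
    uv=proj(n,np.c_[X.ravel(),Y.ravel(),np.full(X.size,z)]).astype(np.float32)
    o=cv2.remap(img,uv[:,0].reshape(H,W),uv[:,1].reshape(H,W),cv2.INTER_CUBIC)
    for k in range(int(np.ceil(x0*20)),int(x1*20)+1):
        r=int((x1-k/20)*s); cv2.line(o,(0,r),(W,r),(255,255,0) if k%2==0 else (120,160,160),1); cv2.putText(o,f"{k/20:.2f}",(0,r-1),0,.35,(255,255,0),1)
    for k in range(int(np.ceil(y0*20)),int(y1*20)+1):
        c=int((y1-k/20)*s); cv2.line(o,(c,0),(c,H),(255,255,0) if k%2==0 else (120,160,160),1); cv2.putText(o,f"{k/20:.2f}",(c,10),0,.35,(255,255,0),1)
    return o
def rot():
    from scipy.spatial.transform import Rotation as R
    return R.from_quat(sense()['tool_rot']).as_matrix()
E
python3 - <<'E'
from h import *
im=snapshot("top")
np.save('top0.npy',im)
o=rect("top",im,0.0,0.3,0.8,-0.15,0.35,1200)
cv2.imwrite("pics/r0.png",o[:,:,::-1])
o=rect("top",im,0.0,0.3,0.8,-0.5,0.4,800)
cv2.imwrite("pics/r1.png",o[:,:,::-1])
print(rot())
s=snapshot("scene");np.save('scene0.npy',s)
cv2.imwrite("pics/s1.png",cv2.resize(s[150:350,110:400],None,fx=2.7,fy=2.7,interpolation=cv2.INTER_CUBIC)[:,:,::-1])
E
```

```text
[[ 9.26884660e-01 -8.74661638e-04  3.75345258e-01]
 [-3.75346165e-01 -1.38731709e-03  9.26883667e-01]
 [-2.89986695e-04 -9.99998655e-01 -1.61418382e-03]]
```

View pics/r0.png

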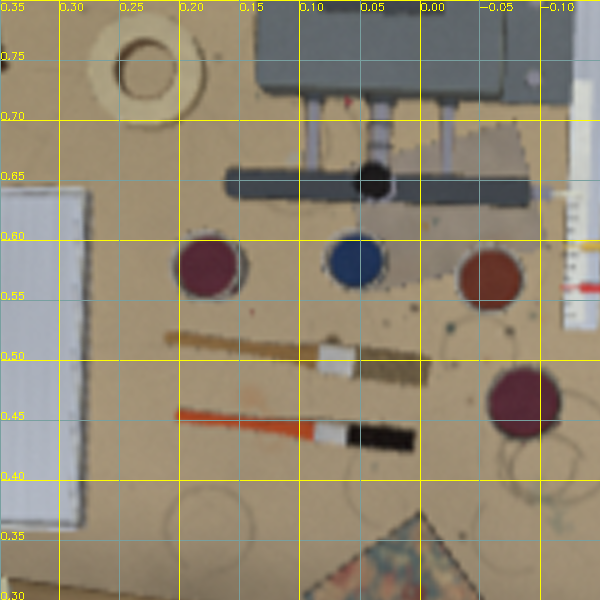

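View pics/r1.png

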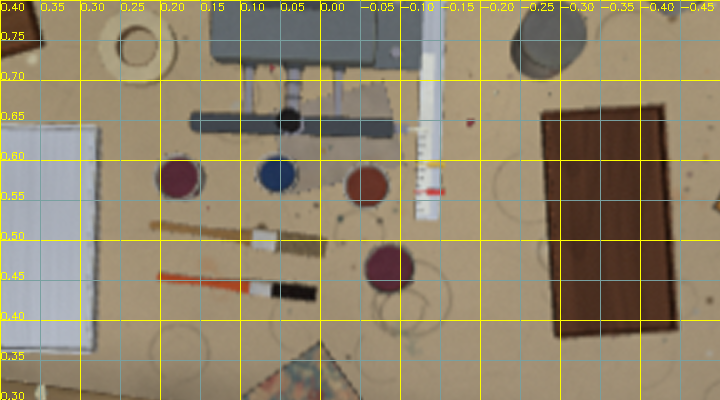

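View pics/s1.png

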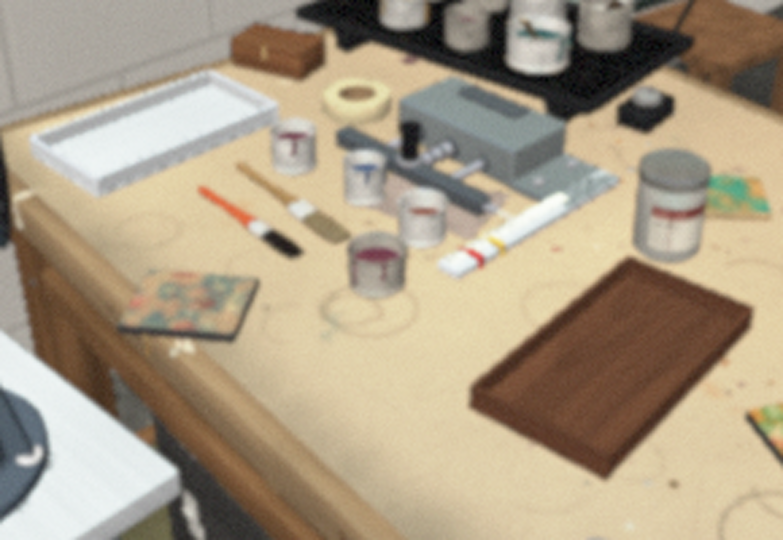

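```bash
cat > look.py <<'E'
from h import *
import sys
tag=sys.argv[1]
im=snapshot("top"); np.save(f'top_{tag}.npy',im)
o=rect("top",im,0.05,0.4,0.7,-0.15,0.45,1300)
cv2.imwrite(f"pics/t_{tag}.png",o[:,:,::-1])
E
python3 - <<'E'
from h import *
im=np.load('top0.npy')
for (x0,x1,y0,y1,z,n) in [(0.5,0.7,-0.12,0.22,.05,'a'),(0.4,0.55,-0.14,0.22,.007,'b'),(0.34,0.68,0.24,0.46,.028,'m'),(0.36,0.69,-0.46,-0.24,.028,'w')]:
    s=2200 if n in'ab' else 1700
    cv2.imwrite(f"pics/q{n}.png",rect("top",im,z,x0,x1,y0,y1,s)[:,:,::-1])
hsv=cv2.cvtColor(im,cv2.COLOR_RGB2HSV)
for n,(u,v),z in [('plum',(201,218),.045),('blue',(237,217),.045),('oxide',(271,222),.04),('grey',(279,253),.04),('orange',(210,258),.007)]:
    u,v=int(u),int(v); 
    w=im[v-18:v+19,u-35:u+36].astype(int) if n=='orange' else im[v-13:v+14,u-13:u+14].astype(int)
    # saturation/darkness: distance to seed colour
    c=np.median(im[v-2:v+3,u-2:u+3].reshape(-1,3),0); d=np.linalg.norm(w-c,axis=2)
    m=(d<45); 
    nl,lab,st,ce=cv2.connectedComponentsWithStats(m.astype(np.uint8)); k=1+np.argmax(st[1:,4])
    uv=ce[k]+[u-(35 if n=='orange' else 13), v-(18 if n=='orange' else 13)]
    print(n,c,st[k],uv.round(2),unproj("top",uv,z).round(4))
E
```

```text
plum [82. 41. 52.] [  5   6  15  15 172] [200.09 217.91] [[0.5745 0.1686 0.045 ]]
blue [32. 50. 86.] [  7   7  13  13 132] [237.33 217.05] [[0.579  0.0485 0.045 ]]
oxide [101.  51.  39.] [  6   6  15  15 172] [270.62 222.26] [[ 0.5638 -0.0599  0.04  ]]
grey [84. 42. 54.] [  4   5  18  18 251] [278.43 253.29] [[ 0.4636 -0.0869  0.04  ]]
orange [159.  90.  66.] [ 16  13  36   9 154] [209.68 257.04] [[0.4479 0.1398 0.007 ]]
```

View pics/qa.png

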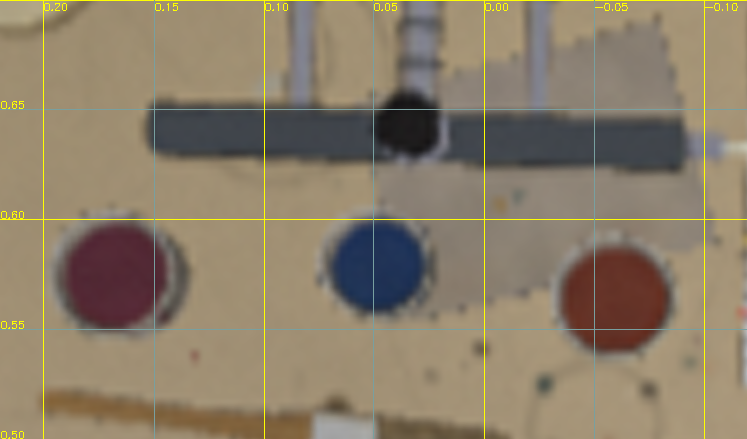

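View pics/qb.png

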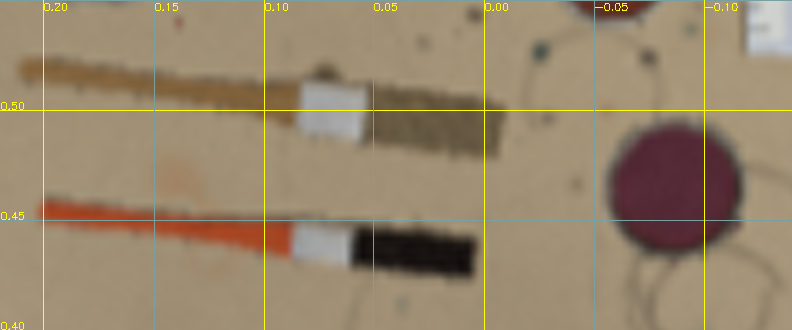

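View pics/qm.png

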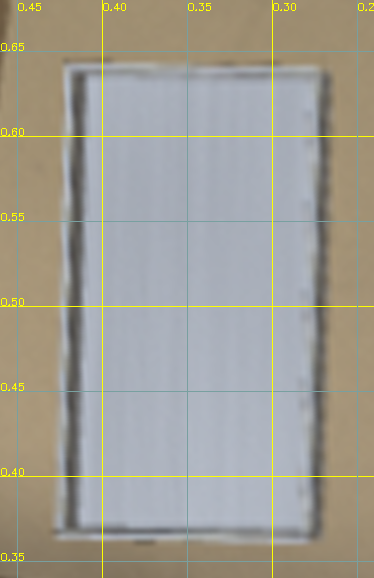

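View pics/qw.png

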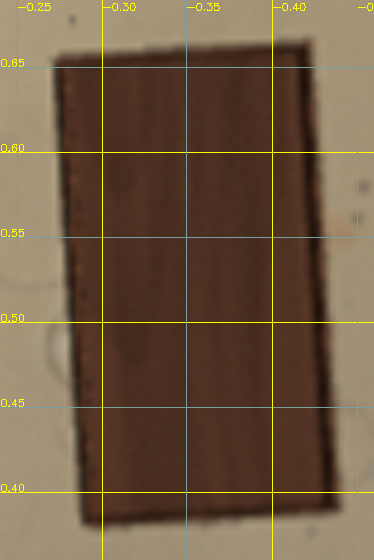

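Request:
{"api": "play_rows", "payload": {"deltas": [[0.469,0.06,-0.2535,0,-0.384,0],[0.469,0.06,-0.2535,0,-0.384,0],[0.469,0.06,-0.2535,0,-0.384,0],[0.469,0.06,-0.2535,0,-0.384,0],[0.469,0.06,-0.2535,0,-0.384,0],[0.469,0.06,-0.2535,0,-0.384,0],[0.469,0.06,-0.2535,0,-0.384,0],[0.469,0.06,-0.2535,0,-0.384,0],[0.469,0.06,-0.2535,0,-0.384,0],[0.469,0.06,-0.2535,0,-0.384,0],[0.469,0.06,-0.2535,0,-0.384,0],[0.469,0.06,-0.2535,0,-0.384,0]], "gripper": 0.0854, "force": 40}}

```text
t: 1.4
tcp_pos: [0.5783, 0.1636, 0.1316]
tool_rot: [0.708, -0.001, 0.003, -0.707]
force: [-0.1, -0.2, 1.0]
finger_gap: 0.997
```

Request:
{"api": "play_rows", "payload": {"deltas": [[-0.004,0.03,0.0045,0,0,0],[-0.004,0.07,0.0045,0,0,0],[-0.004,0.1,0.0045,0,0,0],[-0.004,0.123,0.0045,0,0,0],[-0.004,0.123,0.0045,0,0,0],[-0.004,0.123,0.0045,0,0,0]]}}

```text
t: 2.0
tcp_pos: [0.5697, 0.1733, 0.0093]
tool_rot: [-0.707, 0.0, 0.0, 0.707]
force: [0.0, 0.6, 0.4]
finger_gap: 0.998
```

```bash
cat > view.py <<'E'
from h import *
import sys
tag=sys.argv[1]; n=sys.argv[2]; u0,u1,v0,v1=map(int,sys.argv[3:7])
s=snapshot(n); np.save(f'{n}_{tag}.npy',s)
f=min(780/(u1-u0),580/(v1-v0))
cv2.imwrite(f"pics/{n}_{tag}.png",cv2.resize(s[v0:v1,u0:u1],None,fx=f,fy=f,interpolation=cv2.INTER_CUBIC)[:,:,::-1])
t=sense();print(t['t'],t['tcp_pos'].round(4),t['force'].round(1),t['finger_gap'])
E
python3 view.py a scene 110 400 150 350
```

```text
2.05 [0.5707 0.1733 0.0102] [ 0.2 -0.6 -0.2] 0.9993004876943541
```

View pics/scene_a.png

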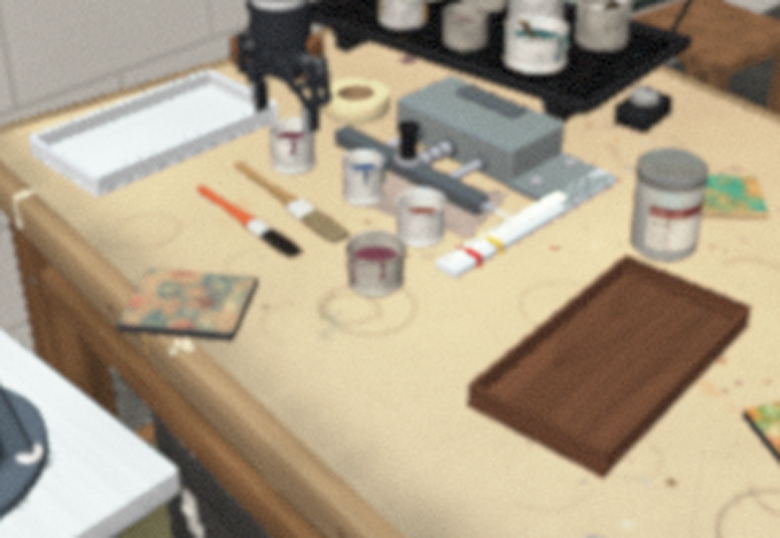

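```bash
python3 - <<'E'
from h import *
p=proj("scene",[[.5707,.1733,.0102],[.5707,.2158,.0232],[.5707,.1308,.0232],[.5745,.168,.05],[.5745,.168,0],[.579,.048,0.05]])
print(((p-[110,150])*2.69).round(1))
T=camera_model("scene")['camera_from_world'];print(-T[:3,:3].T@T[:3,3])
T=camera_model("top")['camera_from_world'];print(-T[:3,:3].T@T[:3,3])
E
```

```text
[[287.1 157.5]
 [264.2 137.4]
 [309.6 159.9]
 [290.6 129.8]
 [292.6 164.9]
 [361.4 161.1]]
[-0.27791393 -0.8460671   0.74613793]
[ 0.49385518 -0.07931259  1.29650931]
```

```bash
python3 - <<'E'
from h import *
s=np.load('scene_a.npy')
o=cv2.resize(s[140:230,185:260],None,fx=8,fy=6.5,interpolation=cv2.INTER_LANCZOS4)
cv2.imwrite("pics/za.png",o[:,:,::-1])
E
```

```text
(no output)
```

View pics/za.png

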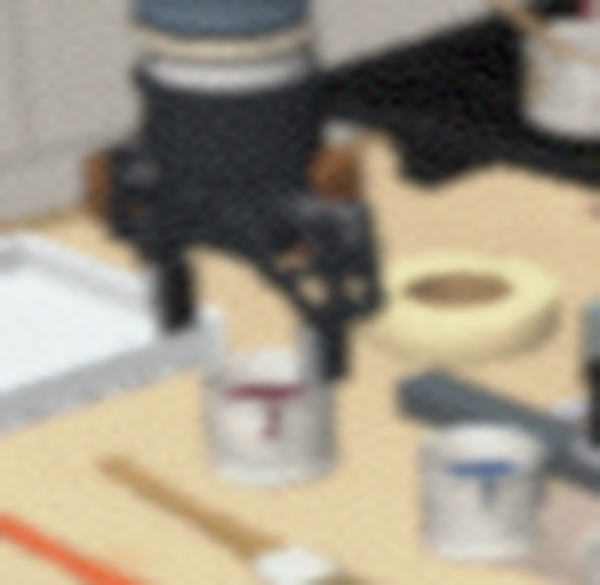

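```bash
python3 view.py b scene 185 260 140 230
```

```text
2.1 [0.5712 0.1733 0.0107] [ 0.2 -0.6  0.7] 1.0020352128985095
```

View pics/scene_b.png

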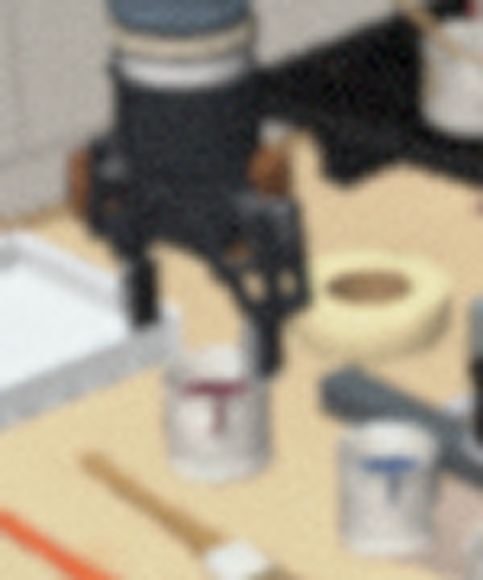

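```bash
python3 view.py b top 150 290 160 265; python3 -c "
from h import *
print((proj('top',[[.5707,.1733,.0102],[.5707,.2158,.0232],[.5707,.1308,.0232],[.5745,.168,.05]])-[150,160])*5.52)"
```

```text
2.15 [0.5714 0.1732 0.0109] [ 0.3 -0.1  0.1] 1.000329169166606
[[279.72545387 329.62748942]
 [203.59787259 327.2801313 ]
 [347.11107519 329.2616376 ]
 [275.77605743 319.01215905]]
```

View pics/top_b.png

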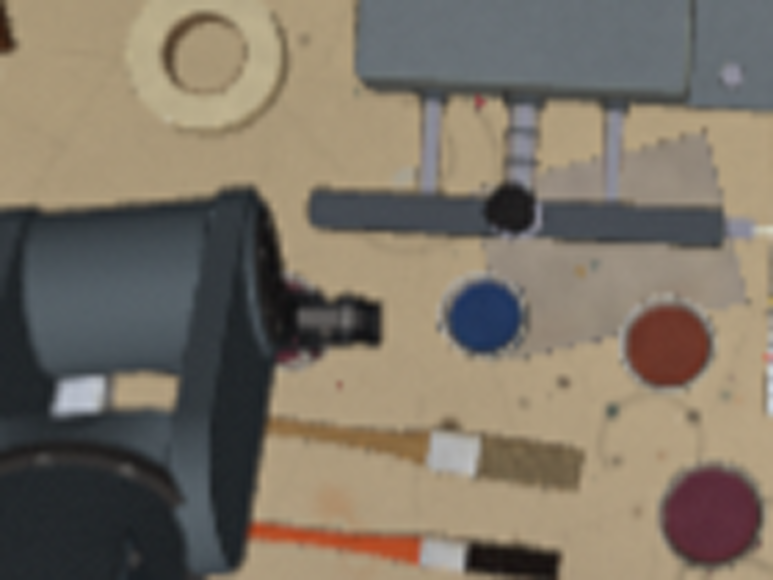

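```bash
python3 - <<'E'
from h import *
s=np.load('scene_b.npy'); f=6.44
o=cv2.resize(s[140:230,185:260],None,fx=f,fy=f,interpolation=cv2.INTER_CUBIC)[:,:,::-1].copy()
for z in (.01,.025,.05,.075,.1):
  for dy in (-.057,-.0425,.0425,.057):
    p=(proj("scene",[[.5714,.1732+dy,z]])[0]-[184.5,139.5])*f
    cv2.circle(o,tuple(p.astype(int)),3,(0,0,255),-1)
    cv2.putText(o,str(int(z*1000)),tuple((p+4).astype(int)),0,.35,(0,0,255),1)
cv2.imwrite("pics/ov.png",o)
E
```

```text
(no output)
```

View pics/ov.png

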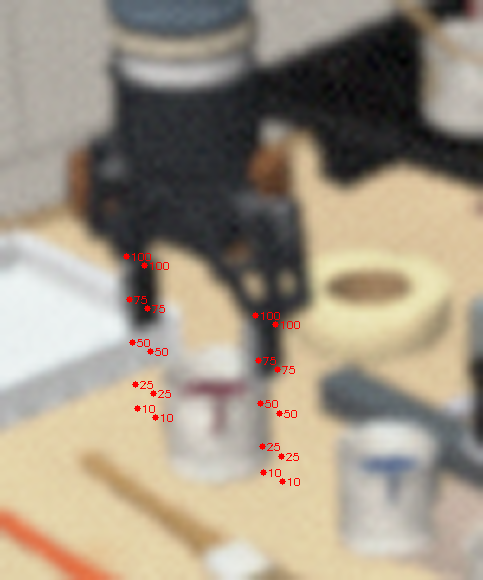

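Request:
{"api": "play_rows", "payload": {"deltas": [[0.003,0,-0.005,0,0,0],[0.003,0.0,-0.005,0,0,0],[0.003,0.0,-0.005,0,0,0],[0.003,0,-0.005,0,0,0],[0.003,0,-0.005,0,0,0],[0.003,0,-0.005,0,0,0]], "gripper": 0.05, "force": 25}}

```text
t: 2.75
tcp_pos: [0.573, 0.1678, 0.0092]
tool_rot: [0.707, -0.0, 0.0, -0.707]
force: [0.4, -0.8, 0.7]
finger_gap: 0.588
```

```bash
python3 view.py c scene 185 260 140 230
```

```text
2.8 [0.573  0.1678 0.0091] [ 0.7 -0.5  0.1] 0.5874774694830918
```

View pics/scene_c.png

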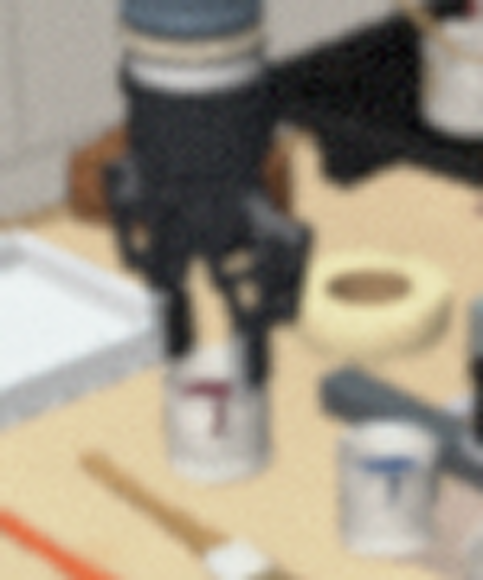

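```bash
python3 - <<'E'
from h import *
for z in (.18,.192,.205,.22,.24,.26): print(z,proj("scene",[[.2342,.5787,z]])[0].round(1),proj("top",[[.2342,.5787,z]])[0].round(1))
# current: finger tip points
f=6.44
for z in (.02,.03,.04,.05,.06,.07): print(z,((proj("scene",[[.573,.1678-.025-.007,z],[.573,.1678+.032,z]])-[184.5,139.5])*f).round(0).tolist())
s=np.load('scene0.npy');cv2.imwrite("pics/z0.png",cv2.resize(s[60:160,0:90],None,fx=6,fy=6,interpolation=cv2.INTER_CUBIC)[:,:,::-1])
s=np.load('top0.npy');cv2.imwrite("pics/z1.png",cv2.resize(s[320:420,0:90],None,fx=6,fy=6,interpolation=cv2.INTER_CUBIC)[:,:,::-1])
E
```

```text
0.18 [ 50.3 157.2] [ 33.4 337.1]
0.192 [ 49.3 153.7] [ 30.6 338.2]
0.205 [ 48.4 149.9] [ 27.4 339.4]
0.22 [ 47.2 145.5] [ 23.7 340.9]
0.24 [ 45.7 139.5] [ 18.5 342.9]
0.26 [ 44.1 133.4] [ 13.1 345. ]
0.02 [[258.0, 451.0], [176.0, 410.0]]
0.03 [[258.0, 434.0], [175.0, 393.0]]
0.04 [[257.0, 417.0], [174.0, 377.0]]
0.05 [[256.0, 400.0], [173.0, 360.0]]
0.06 [[255.0, 382.0], [172.0, 343.0]]
0.07 [[254.0, 365.0], [171.0, 325.0]]
```

View pics/z0.png

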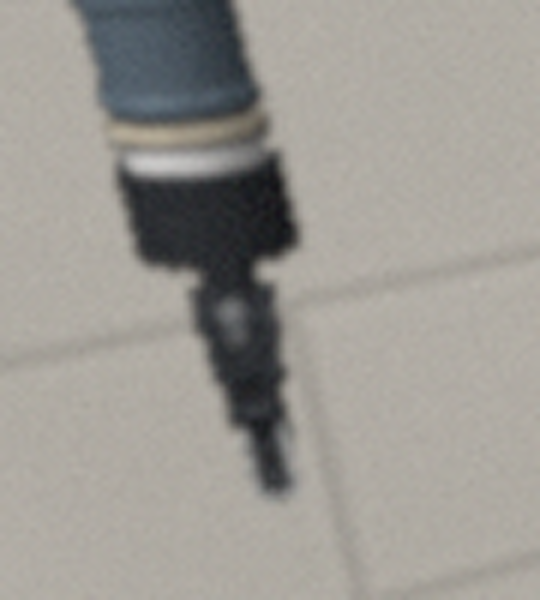

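View pics/z1.png

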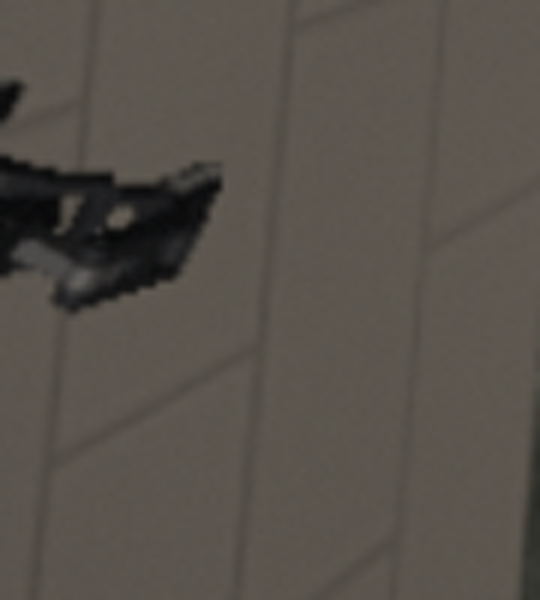

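The gap closed to 50 mm with nothing between the fingers. The pictures show the tips at z≈0.06 while the TCP reads 0.009, so the real fingertips sit about 40 mm above the reported TCP. I'll measure that offset by touching down gently on bare bench with the fingers shut.

Request:
{"api": "play_rows", "payload": {"deltas": [[-0.02,-0.02,0.0,0,0,0],[-0.02,-0.02,0.067,0,0,0],[-0.02,-0.02,0.067,0,0,0],[-0.02,-0.02,0.067,0,0,0],[-0.02,0,0.067,0,0,0],[-0.02,0.015,0.067,0,0,0],[-0.02,0.025,0.067,0,0,0],[-0.02,0.025,0.067,0,0,0],[-0.02,0.025,0.067,0,0,0]], "gripper": 0.0}}

```text
t: 3.7
tcp_pos: [0.5531, 0.2343, -0.0162]
tool_rot: [0.707, -0.001, 0.0, -0.707]
force: [1.3, -0.6, -0.2]
finger_gap: 0.002
```

```bash
python3 view.py d scene 185 260 140 230
```

```text
3.75 [ 0.5535  0.2345 -0.0157] [ 0.5 -0.5  0.1] 0.0001360863628910377
```

View pics/scene_d.png

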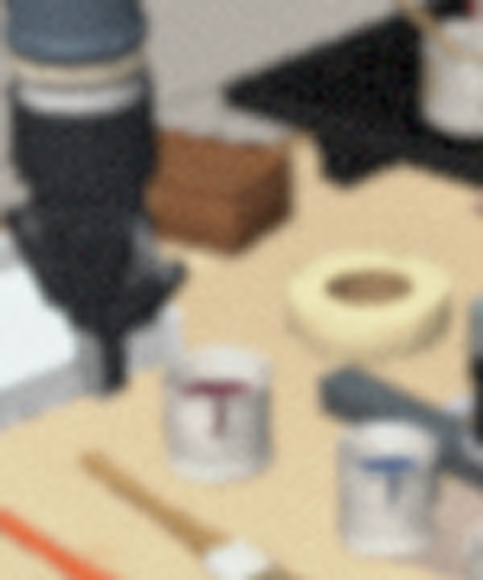

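Request:
{"api": "play_rows", "payload": {"deltas": [[0,0.008,0,0,0,0],[0,0.014,0,0,0,0],[0,0.016,0,0,0,0],[0,0.018,0,0,0,0],[0,0.018,0,0,0,0]]}}

```text
t: 4.25
tcp_pos: [0.553, 0.2348, -0.0341]
tool_rot: [0.707, -0.0, 0.0, -0.707]
force: [0.2, -0.7, -0.8]
finger_gap: 0.003
```

Request:
{"api": "play_rows", "payload": {"deltas": [[0,0.001,0,0,0,0],[0,0.002,0,0,0,0],[0,0.002,0,0,0,0]]}}

```text
t: 4.55
tcp_pos: [0.5532, 0.2348, -0.0358]
tool_rot: [-0.707, 0.0, -0.0, 0.707]
force: [0.7, 0.3, 1.0]
finger_gap: 0.001
```

Request:
{"api": "play_rows", "payload": {"deltas": [[0,0.001,0,0,0,0],[0,0.002,0,0,0,0],[0,0.002,0,0,0,0]]}}

```text
t: 4.85
tcp_pos: [0.5531, 0.2347, -0.0379]
tool_rot: [0.707, -0.0, 0.0, -0.707]
force: [0.1, -0.2, -1.4]
finger_gap: -0.005
```

Request:
{"api": "play_rows", "payload": {"deltas": [[0,0.001,0,0,0,0],[0,0.002,0,0,0,0],[0,0.002,0,0,0,0]]}}

```text
t: 5.15
tcp_pos: [0.5533, 0.2348, -0.039]
tool_rot: [0.707, -0.0, 0.0, -0.707]
force: [-0.3, -0.4, 5.6]
finger_gap: -0.001
```

Request:
{"api": "play_rows", "payload": {"deltas": [[0,0.001,0,0,0,0],[0,0.002,0,0,0,0],[0,0.002,0,0,0,0]]}}

```text
t: 5.45
tcp_pos: [0.5533, 0.2348, -0.0391]
tool_rot: [0.707, 0.0, 0.0, -0.707]
force: [-3.9, -1.3, 16.7]
finger_gap: -0.0
```

Request:
{"api": "play_rows", "payload": {"deltas": [[0,0.001,0,0,0,0],[0,0.002,0,0,0,0],[0,0.002,0,0,0,0]]}}

```text
t: 5.75
tcp_pos: [0.5533, 0.2348, -0.0391]
tool_rot: [0.707, 0.0, 0.0, -0.707]
force: [-7.1, -1.5, 29.6]
finger_gap: -0.002
```

Request:
{"api": "play_rows", "payload": {"deltas": [[0,-0.03,0,0,0,0],[0,-0.07,0,0,0,0],[0.01,-0.08,-0.02,0,0,0],[0.0215,-0.08,-0.067,0,0,0],[0.0215,-0.08,-0.067,0,0,0],[0.0215,-0.06,-0.067,0,0,0],[0.0215,-0.03,-0.067,0,0,0],[0.0215,-0.013,-0.067,0,0,0],[0.0215,-0.013,-0.067,0,0,0]], "gripper": 0.0854}}

```text
t: 6.65
tcp_pos: [0.5718, 0.1678, -0.0335]
tool_rot: [0.707, -0.003, -0.002, -0.707]
force: [0.1, -0.3, 0.8]
finger_gap: 1.0
```

```bash
python3 -c "
from h import *
print(((proj('scene',[[.5535,.2345,.023]])-[184.5,139.5])*6.44).round())"; python3 view.py e scene 185 260 140 230
```

```text
[[105. 396.]]
6.7 [ 0.5731  0.168  -0.0321] [ 0.4  0.8 -0.2] 1.0006960475493443
```

View pics/scene_e.png

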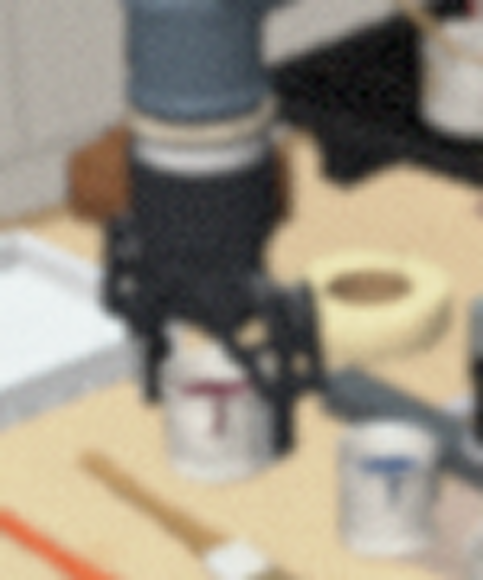

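Request:
{"api": "play_rows", "payload": {"deltas": [[0,0,0,0,0,0],[0,0,0,0,0,0],[0,0,0,0,0,0],[0,0,0,0,0,0],[0,0,0,0,0,0],[0,0,0,0,0,0]], "gripper": 0.04, "force": 35}}

```text
t: 7.3
tcp_pos: [0.5758, 0.1682, -0.0293]
tool_rot: [-0.707, -0.001, -0.001, 0.707]
force: [-0.1, 1.2, 6.8]
finger_gap: 0.66
```

Request:
{"api": "play_rows", "payload": {"deltas": [[0,-0.04,0,0,0,0],[0,-0.07,0.02,0,0,0],[-0.01,-0.07,0.06,0,0,0],[-0.02,-0.07,0.105,0,0,0],[-0.04,-0.07,0.15,0,0,0],[-0.04,-0.07,0.18,0,0,0],[-0.04,-0.06,0.18,0,0,0],[-0.04,-0.03,0.18,0,0,0],[-0.04,-0.015,0.18,0,0,0],[-0.04,-0.007,0.18,0,0,0],[-0.04,-0.006,0.18,0,0,0],[-0.04,-0.006,0.18,0,0,0]]}}

```text
t: 8.5
tcp_pos: [0.5341, 0.3465, -0.0244]
tool_rot: [0.707, -0.001, -0.0, -0.707]
force: [-2.2, 0.3, 1.1]
finger_gap: 0.657
```

```bash
python3 view.py f scene 110 260 130 260
```

```text
8.55 [ 0.5343  0.3467 -0.0244] [-1.8 -1.5  2.2] 0.6577647792602022
```

View pics/scene_f.png

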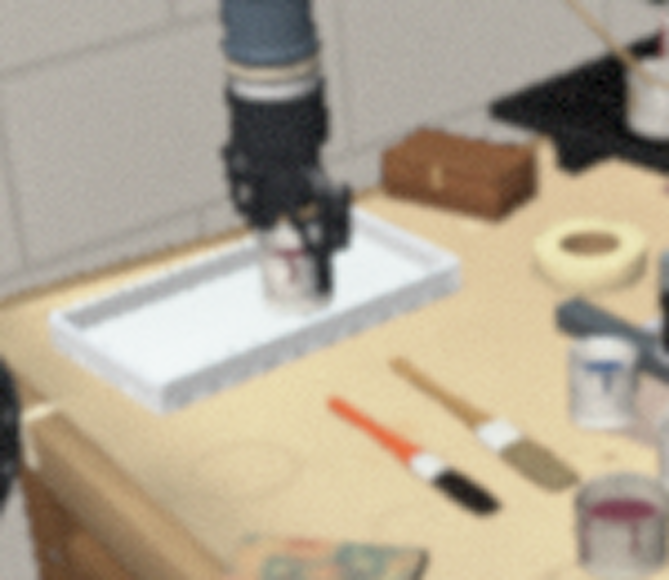

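Request:
{"api": "play_rows", "payload": {"deltas": [[0,0,0,0,0,0],[0,0,0,0,0,0],[0,0,0,0,0,0],[0,-0.03,0,0,0,0],[0,-0.08,0,0,0,0],[0.01,-0.09,-0.05,0,0,0],[0.02,-0.09,-0.1,0,0,0],[0.044,-0.09,-0.15,0,0,0],[0.044,-0.09,-0.2,0,0,0],[0.044,-0.09,-0.25,0,0,0],[0.044,-0.09,-0.3,0,0,0],[0.044,-0.09,-0.3,0,0,0]], "gripper": 0.083}}

```text
t: 9.75
tcp_pos: [0.5794, 0.0423, 0.0654]
tool_rot: [0.708, -0.002, 0.003, -0.707]
force: [-0.7, -0.4, -0.2]
finger_gap: 0.97
```

```bash
python3 view.py g scene 110 400 130 340
```

```text
9.8 [0.5792 0.0436 0.0653] [-0.8 -0.1  0.7] 0.97673168633845
```

View pics/scene_g.png

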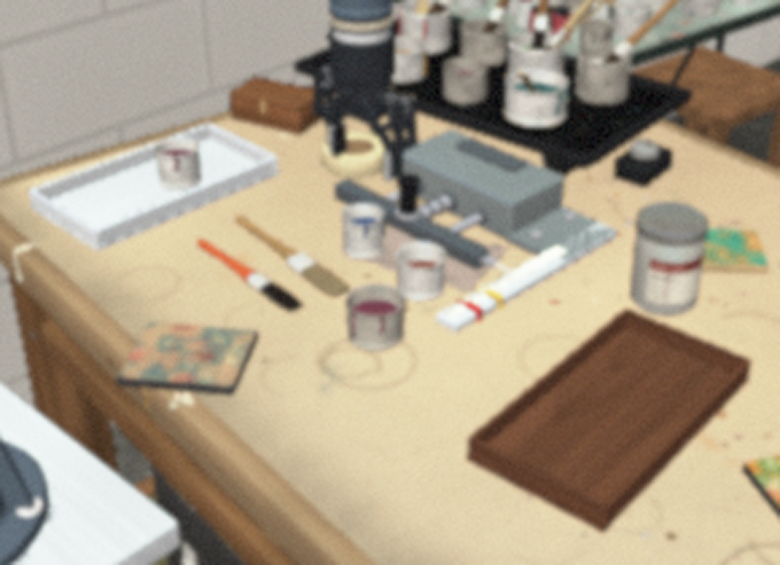

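Request:
{"api": "play_rows", "payload": {"deltas": [[0,0.04,0,0,0,0],[0,0.08,0,0,0,0],[0,0.095,0,0,0,0],[0,0.095,0,0,0,0],[0,0.095,0,0,0,0]]}}

```text
t: 10.3
tcp_pos: [0.5792, 0.0486, -0.0292]
tool_rot: [0.707, 0.0, 0.0, -0.707]
force: [0.2, -0.7, 0.2]
finger_gap: 0.969
```

Request:
{"api": "play_rows", "payload": {"deltas": [[0,0,0,0,0,0],[0,0,0,0,0,0],[0,0,0,0,0,0],[0,0,0,0,0,0],[0,0,0,0,0,0],[0,0,0,0,0,0]], "gripper": 0.035}}

```text
t: 10.9
tcp_pos: [0.5799, 0.0479, -0.028]
tool_rot: [0.707, 0.001, 0.002, -0.707]
force: [-0.5, 1.0, 6.6]
finger_gap: 0.589
```

Request:
{"api": "play_rows", "payload": {"deltas": [[0,-0.045,0,0,0,0],[-0.01,-0.085,0.01,0,0,0],[-0.03,-0.09,0.055,0,0,0],[-0.05,-0.09,0.1,0,0,0],[-0.07,-0.09,0.145,0,0,0],[-0.09,-0.09,0.19,0,0,0],[-0.107,-0.09,0.235,0,0,0],[-0.107,-0.09,0.28,0,0,0],[-0.107,-0.08,0.302,0,0,0],[-0.107,-0.05,0.302,0,0,0],[-0.107,-0.025,0.302,0,0,0],[-0.107,-0.015,0.302,0,0,0]]}}

```text
t: 12.1
tcp_pos: [0.4699, 0.3493, -0.0167]
tool_rot: [0.708, -0.001, -0.001, -0.706]
force: [0.0, -0.6, -1.8]
finger_gap: 0.589
```

Request:
{"api": "play_rows", "payload": {"deltas": [[0,0.006,0,0,0,0],[0,0.009,0,0,0,0],[0,0.009,0,0,0,0]]}}

```text
t: 12.4
tcp_pos: [0.4725, 0.3499, -0.0227]
tool_rot: [-0.707, -0.0, -0.001, 0.707]
force: [-0.3, -0.1, -1.7]
finger_gap: 0.593
```

Request:
{"api": "play_rows", "payload": {"deltas": [[0,0,0,0,0,0],[0,0,0,0,0,0],[0,0,0,0,0,0],[0,-0.03,0,0,0,0],[0,-0.08,0,0,0,0],[0.01,-0.09,-0.05,0,0,0],[0.02,-0.09,-0.1,0,0,0],[0.04,-0.09,-0.15,0,0,0],[0.05,-0.09,-0.2,0,0,0],[0.06,-0.09,-0.25,0,0,0],[0.08,-0.09,-0.3,0,0,0],[0.09,-0.09,-0.345,0,0,0]], "gripper": 0.083}}

```text
t: 13.6
tcp_pos: [0.5606, 0.0107, 0.0667]
tool_rot: [0.707, 0.0, 0.001, -0.707]
force: [0.5, 0.8, 0.0]
finger_gap: 0.973
```

```bash
python3 view.py h scene 110 400 130 340
```

```text
13.65 [0.5645 0.0026 0.067 ] [ 2.  -4.1 -0.1] 0.9742151915563861
```

View pics/scene_h.png

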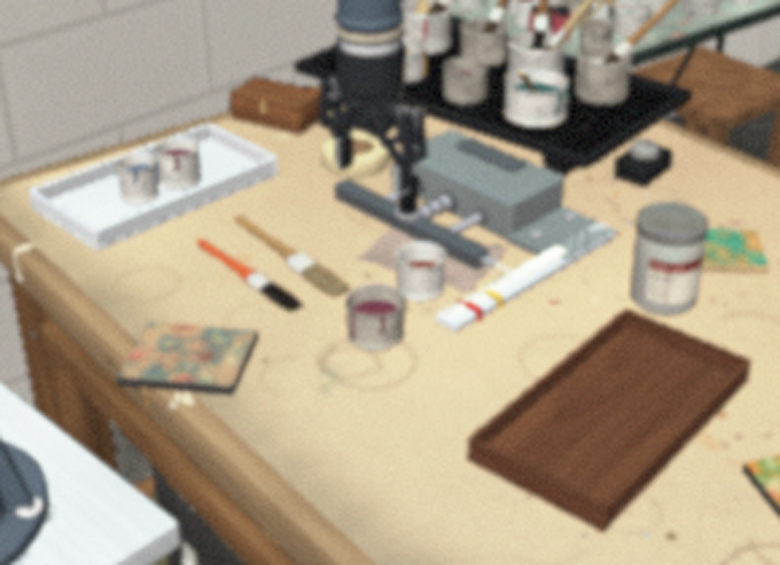

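Request:
{"api": "play_rows", "payload": {"deltas": [[0.002,0,-0.04,0,0,0],[0.002,0,-0.065,0,0,0],[0.002,0.03,-0.065,0,0,0],[0.002,0.07,-0.065,0,0,0],[0.002,0.096,-0.065,0,0,0],[0.002,0.096,-0.065,0,0,0],[0.002,0.096,-0.065,0,0,0]]}}

```text
t: 14.35
tcp_pos: [0.5614, -0.0519, -0.0297]
tool_rot: [-0.707, 0.0, -0.0, 0.707]
force: [0.4, 0.5, -0.0]
finger_gap: 0.976
```

Request:
{"api": "play_rows", "payload": {"deltas": [[0,0,0,0,0,0],[0,0,0,0,0,0],[0,0,0,0,0,0],[0,0,0,0,0,0],[0,0,0,0,0,0],[0,0,0,0,0,0]], "gripper": 0.04}}

```text
t: 14.95
tcp_pos: [0.5631, -0.0526, -0.0276]
tool_rot: [0.708, 0.001, 0.002, -0.707]
force: [-0.9, -0.5, 5.6]
finger_gap: 0.658
```

Request:
{"api": "play_rows", "payload": {"deltas": [[0,-0.045,0,0,0,0],[0,-0.085,0.01,0,0,0],[0,-0.09,0.055,0,0,0],[0,-0.09,0.1,0,0,0],[0,-0.09,0.145,0,0,0],[0,-0.09,0.19,0,0,0],[0.01,-0.09,0.235,0,0,0],[0.02,-0.09,0.28,0,0,0],[0.037,-0.09,0.325,0,0,0],[0.037,-0.09,0.37,0,0,0],[0.037,-0.09,0.399,0,0,0],[0.037,-0.07,0.399,0,0,0]]}}

```text
t: 16.15
tcp_pos: [0.6009, 0.3532, 0.0439]
tool_rot: [-0.705, -0.005, -0.002, 0.709]
force: [0.1, -0.2, -2.0]
finger_gap: 0.656
```

Request:
{"api": "play_rows", "payload": {"deltas": [[0,0.02,0,0,0,0],[0,0.04,0,0,0,0],[0,0.055,0,0,0,0],[0,0.055,0,0,0,0]]}}

```text
t: 16.55
tcp_pos: [0.5966, 0.3461, -0.0169]
tool_rot: [0.708, -0.002, -0.001, -0.707]
force: [-0.4, 0.4, -1.2]
finger_gap: 0.657
```

Request:
{"api": "play_rows", "payload": {"deltas": [[0,0,0,0,0,0],[0,0,0,0,0,0]]}}

```text
t: 16.75
tcp_pos: [0.5998, 0.3472, -0.0134]
tool_rot: [-0.707, -0.0, -0.001, 0.707]
force: [-0.2, 0.3, -1.2]
finger_gap: 0.658
```

Request:
{"api": "play_rows", "payload": {"deltas": [[0,0.006,0,0,0,0],[0,0.0085,0,0,0,0],[0,0.0085,0,0,0,0],[0,0.0085,0,0,0,0]]}}

```text
t: 17.15
tcp_pos: [0.599, 0.3469, -0.0225]
tool_rot: [-0.707, 0.0, -0.001, 0.707]
force: [-0.3, 0.2, 3.9]
finger_gap: 0.658
```

Request:
{"api": "play_rows", "payload": {"deltas": [[0,0,0,0,0,0],[0,0,0,0,0,0],[0,0,0,0,0,0],[0,-0.03,0,0,0,0],[0,-0.08,0,0,0,0],[-0.01,-0.09,-0.04,0,0,0],[-0.02,-0.09,-0.085,0,0,0],[-0.04,-0.09,-0.13,0,0,0],[-0.05,-0.09,-0.175,0,0,0],[-0.06,-0.09,-0.22,0,0,0],[-0.08,-0.09,-0.26,0,0,0],[-0.08,-0.09,-0.26,0,0,0]], "gripper": 0.0845}}

```text
t: 18.35
tcp_pos: [0.5152, 0.083, 0.0664]
tool_rot: [0.707, -0.004, 0.0, -0.707]
force: [-0.4, 1.4, -0.2]
finger_gap: 0.99
```

```bash
python3 view.py i scene 110 400 130 340
```

```text
18.4 [0.5172 0.0848 0.0666] [ 0.6 -0.3  0.2] 0.9855251684197023
```

View pics/scene_i.png

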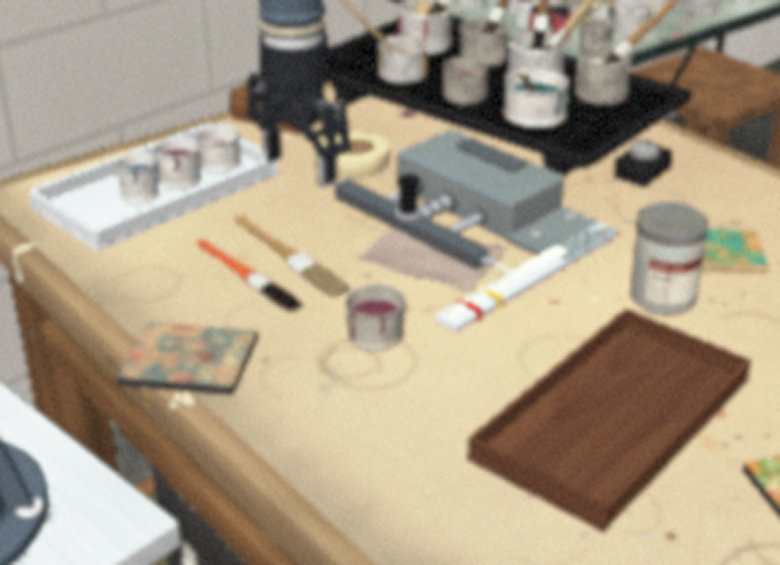

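Request:
{"api": "play_rows", "payload": {"deltas": [[-0.015,0,-0.045,0,0,0],[-0.03,0,-0.09,0,0,0],[-0.045,0,-0.135,0,0,0],[-0.0555,0,-0.174,0,0,0],[-0.0555,0,-0.174,0,0,0],[-0.0555,0.01,-0.174,0,0,0],[-0.0555,0.01,-0.174,0,0,0]], "gripper": 0.0854}}

```text
t: 19.1
tcp_pos: [0.4627, -0.0855, 0.0556]
tool_rot: [-0.707, 0.0, 0.001, 0.708]
force: [0.6, 0.5, 0.2]
finger_gap: 0.999
```

```bash
python3 view.py j scene 190 340 160 290
```

```text
19.15 [ 0.4627 -0.0853  0.0559] [ 0.6 -0.1 -0.1] 1.001741728015657
```

View pics/scene_j.png

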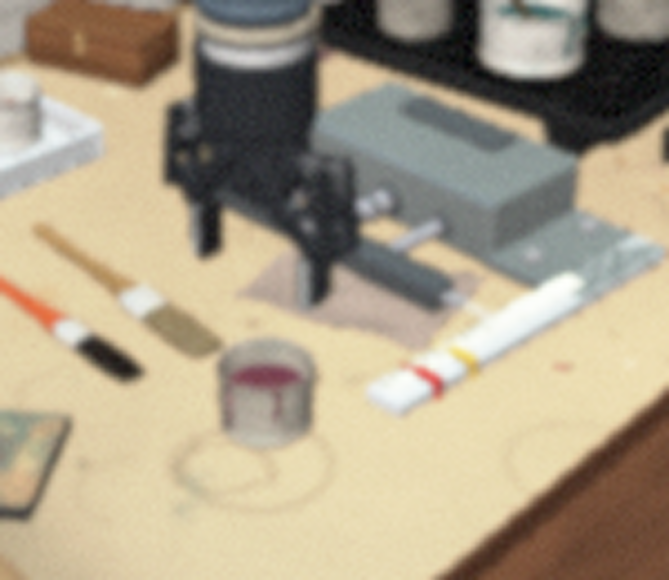

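Request:
{"api": "play_rows", "payload": {"deltas": [[0.001,0.03,-0.0015,0,0,0],[0.001,0.065,-0.0015,0,0,0],[0.001,0.086,-0.0015,0,0,0],[0.001,0.086,-0.0015,0,0,0],[0.001,0.086,-0.0015,0,0,0]]}}

```text
t: 19.65
tcp_pos: [0.464, -0.0873, -0.0294]
tool_rot: [-0.707, -0.0, 0.001, 0.707]
force: [0.8, -0.2, 1.1]
finger_gap: 1.001
```

Request:
{"api": "play_rows", "payload": {"deltas": [[0,0,0,0,0,0],[0,0,0,0,0,0],[0,0,0,0,0,0],[0,0,0,0,0,0],[0,0,0,0,0,0]], "gripper": 0.045}}

```text
t: 20.15
tcp_pos: [0.4648, -0.0884, -0.0277]
tool_rot: [0.707, 0.001, 0.001, -0.707]
force: [0.2, 3.0, 6.8]
finger_gap: 0.732
```

Request:
{"api": "play_rows", "payload": {"deltas": [[0,-0.045,0,0,0,0],[0,-0.085,0.01,0,0,0],[0,-0.09,0.055,0,0,0],[0,-0.09,0.1,0,0,0],[-0.01,-0.09,0.145,0,0,0],[-0.02,-0.09,0.19,0,0,0],[-0.03,-0.09,0.235,0,0,0],[-0.04,-0.09,0.28,0,0,0],[-0.05,-0.09,0.325,0,0,0],[-0.058,-0.09,0.37,0,0,0],[-0.058,-0.09,0.415,0,0,0],[-0.058,-0.09,0.438,0,0,0]]}}

```text
t: 21.35
tcp_pos: [0.4062, 0.3532, 0.0617]
tool_rot: [-0.706, -0.002, -0.0, 0.708]
force: [0.5, -0.4, -1.0]
finger_gap: 0.73
```

Request:
{"api": "play_rows", "payload": {"deltas": [[0,0,0,0,0,0],[0,0,0,0,0,0],[0,0,0,0,0,0]]}}

```text
t: 21.65
tcp_pos: [0.4057, 0.3481, 0.0608]
tool_rot: [0.707, -0.001, 0.0, -0.707]
force: [0.1, -0.2, -1.0]
finger_gap: 0.728
```

```bash
python3 view.py k scene 110 260 140 270
```

```text
21.7 [0.4059 0.348  0.0607] [ 0.9  0.1 -1.3] 0.72986850001344
```

View pics/scene_k.png

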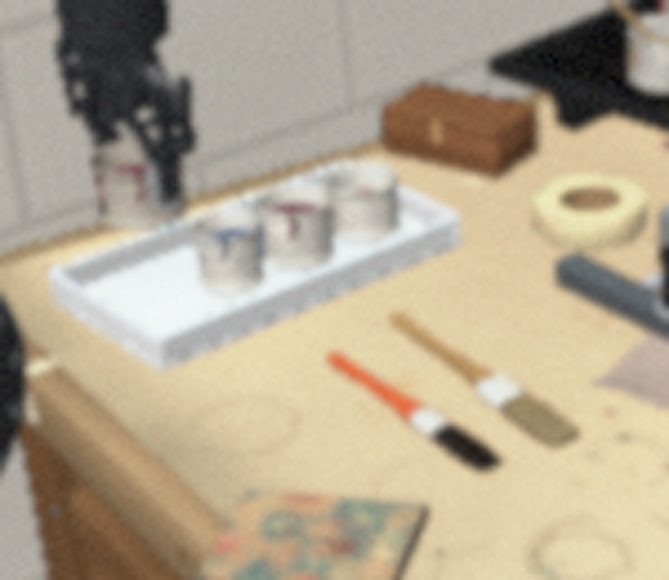

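Request:
{"api": "play_rows", "payload": {"deltas": [[0,0.03,0.003,0,0,0],[0,0.06,0.003,0,0,0],[0,0.075,0.003,0,0,0],[0,0.08,0.003,0,0,0],[0,0.0835,0.003,0,0,0],[0,0.0835,0.003,0,0,0]]}}

```text
t: 22.3
tcp_pos: [0.4068, 0.3521, -0.0221]
tool_rot: [-0.707, 0.0, -0.001, 0.707]
force: [-0.1, 0.6, -0.7]
finger_gap: 0.732
```

Request:
{"api": "play_rows", "payload": {"deltas": [[0,0,0,0,0,0],[0,0,0,0,0,0],[0,0,0,0,0,0],[0,-0.03,0,0,0,0],[0,-0.08,0,0,0,0],[0.02,-0.1,-0.04,0,0.14,0],[0.04,-0.1,-0.08,0,0.28,0],[0.06,-0.1,-0.12,0,0.42,0],[0.08,-0.1,-0.16,0,0.56,0],[0.09,-0.1,-0.2,0,0.7,0],[0.097,-0.1,-0.24,0,0.84,0],[0.097,-0.1,-0.251,0,0.98,0]], "gripper": 0.0854}}

```text
t: 23.5
tcp_pos: [0.5047, 0.0979, 0.0776]
tool_rot: [-0.622, 0.335, -0.337, 0.622]
force: [-0.4, 0.0, 0.6]
finger_gap: 1.0
```

```bash
python3 view.py l scene 110 400 130 340; python3 -c "
from h import *
print(rot().round(3))"
```

```text
23.55 [0.504  0.0978 0.0775] [ 0.3 -0.8 -0.2] 0.9966940021802123
[[ 0.545  0.001  0.838]
 [-0.838 -0.001  0.545]
 [ 0.001 -1.     0.   ]]
```

View pics/scene_l.png

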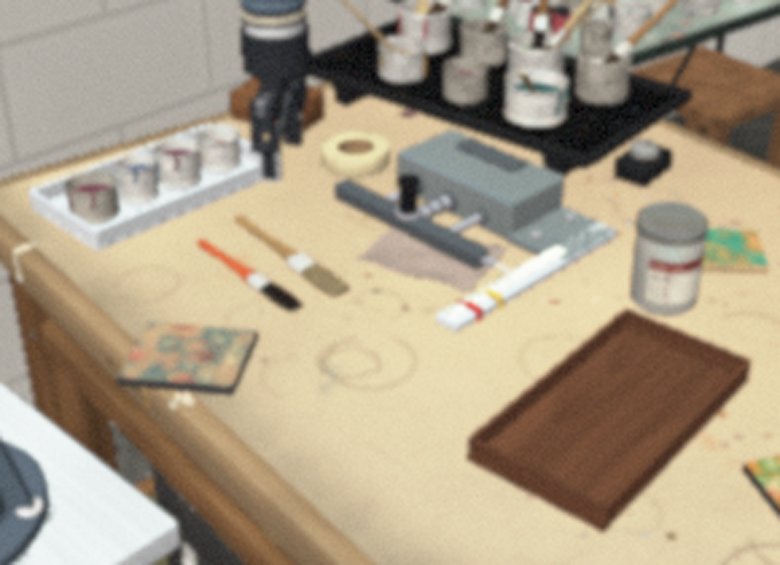

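Request:
{"api": "play_rows", "payload": {"deltas": [[-0.002,0.0,0.002,0,0.14,0],[-0.002,0.0,0.002,0,0.28,0],[-0.002,0.0,0.002,0,0.42,0],[-0.002,0.02,0.002,0,0.56,0],[-0.002,0.05,0.002,0,0.705,0],[-0.002,0.07,0.002,0,0.705,0],[-0.002,0.07,0.002,0,0.705,0],[-0.002,0.07,0.002,0,0.705,0]], "gripper": 0.045}}

```text
t: 24.35
tcp_pos: [0.5034, 0.1048, 0.0074]
tool_rot: [-0.471, 0.528, -0.527, 0.471]
force: [-0.5, -0.1, -0.3]
finger_gap: 0.527
```

```bash
python3 view.py m scene 170 270 160 250; python3 -c "
from h import *
print(rot().round(3))"
```

```text
24.4 [0.5041 0.1047 0.0079] [ 0.7 -0.1 -0.5] 0.5267595934140967
[[-0.113  0.001  0.994]
 [-0.994  0.    -0.113]
 [-0.    -1.     0.001]]
```

View pics/scene_m.png

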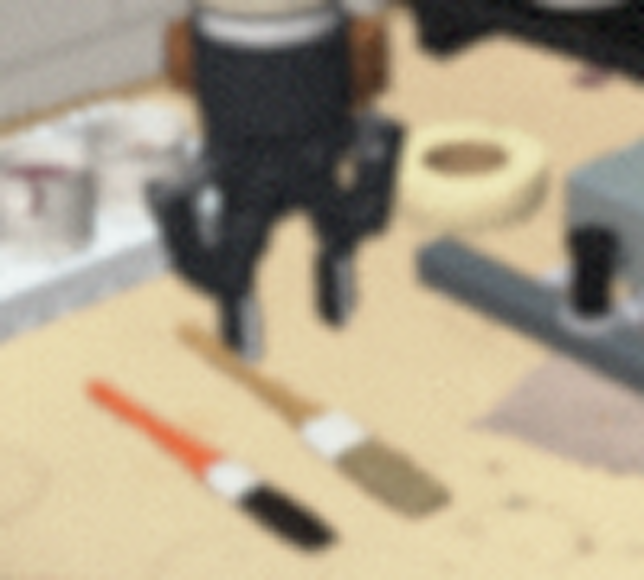

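Request:
{"api": "play_rows", "payload": {"deltas": [[0.0035,0.02,0,0,0,0],[0.0035,0.035,0,0,0,0],[0.0035,0.0445,0,0,0,0],[0.0035,0.0445,0,0,0,0]]}}

```text
t: 24.8
tcp_pos: [0.5032, 0.1008, -0.0373]
tool_rot: [-0.471, 0.528, -0.528, 0.471]
force: [-0.4, -0.1, -0.1]
finger_gap: 0.528
```

Request:
{"api": "play_rows", "payload": {"deltas": [[0,0,0,0,0,0],[0,0,0,0,0,0],[0,0,0,0,0,0],[0,0,0,0,0,0],[0,0,0,0,0,0]], "gripper": 0.005, "force": 40}}

```text
t: 25.3
tcp_pos: [0.504, 0.1008, -0.0366]
tool_rot: [0.47, -0.527, 0.528, -0.471]
force: [-0.3, 0.7, 5.7]
finger_gap: 0.205
```

```bash
python3 view.py n scene 170 270 160 250
```

```text
25.35 [ 0.504   0.1008 -0.0366] [0.5 0.5 5.9] 0.20530135264854985
```

View pics/scene_n.png

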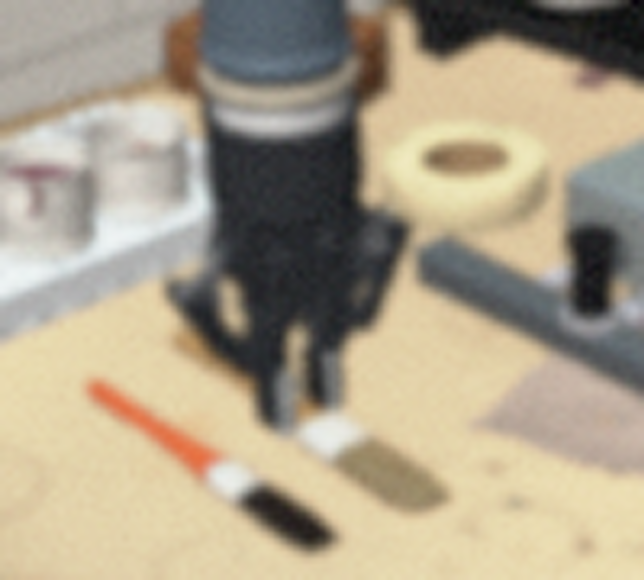

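Request:
{"api": "play_rows", "payload": {"deltas": [[0,-0.045,0,0,0,0],[0,-0.09,0,0,0,0],[0.04,-0.11,0.005,0,0.13,0],[0.08,-0.11,0.01,0,0.26,0],[0.12,-0.11,0.02,0,0.39,0],[0.165,-0.11,0.025,0,0.52,0],[0.21,-0.11,0.03,0,0.65,0],[0.255,-0.11,0.04,0,0.78,0],[0.3,-0.11,0.05,0,0.91,0],[0.345,-0.11,0.055,0,1.04,0],[0.39,-0.11,0.06,0,1.17,0],[0.43,-0.11,0.068,0,1.28,0]]}}

```text
t: 26.55
tcp_pos: [0.5202, -0.3361, 0.0722]
tool_rot: [-0.06, 0.705, -0.704, 0.06]
force: [0.4, -0.0, -0.4]
finger_gap: 0.204
```

```bash
python3 view.py o scene 110 410 130 345; python3 -c "
from h import *
print(rot().round(3))"
```

```text
26.6 [ 0.5226 -0.3449  0.0729] [ 3.4 -5.1  0.4] 0.20374898657428425
[[-0.987  0.004  0.163]
 [-0.163 -0.008 -0.987]
 [-0.003 -1.     0.009]]
```

View pics/scene_o.png

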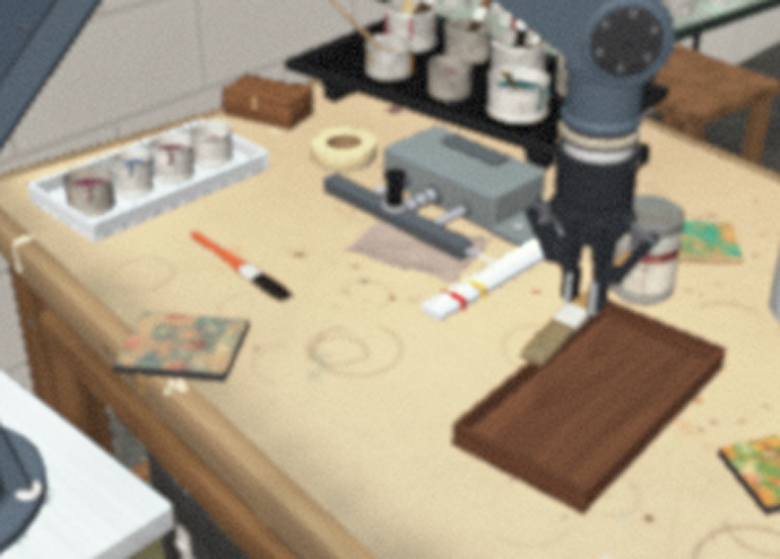

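Request:
{"api": "play_rows", "payload": {"deltas": [[0.002,0,0.02,0,0.05,0],[0.004,0.0,0.041,0,0.107,0],[0.004,0.0,0.041,0,0.107,0],[0.004,0.02,0.041,0,0.107,0],[0.004,0.04,0.041,0,0.107,0],[0.004,0.04,0.041,0,0.107,0]]}}

```text
t: 27.2
tcp_pos: [0.5222, -0.3717, 0.0297]
tool_rot: [-0.027, 0.709, -0.704, 0.023]
force: [-0.6, 0.3, -0.2]
finger_gap: 0.208
```

```bash
python3 view.py p scene 260 410 180 310; python3 -c "
from h import *
print(rot().round(3))"
```

```text
27.25 [ 0.5232 -0.3728  0.0312] [-0.4  0.  -0. ] 0.20322839616235666
[[-0.998 -0.004  0.07 ]
 [-0.07   0.004 -0.998]
 [ 0.003 -1.    -0.004]]
```

View pics/scene_p.png

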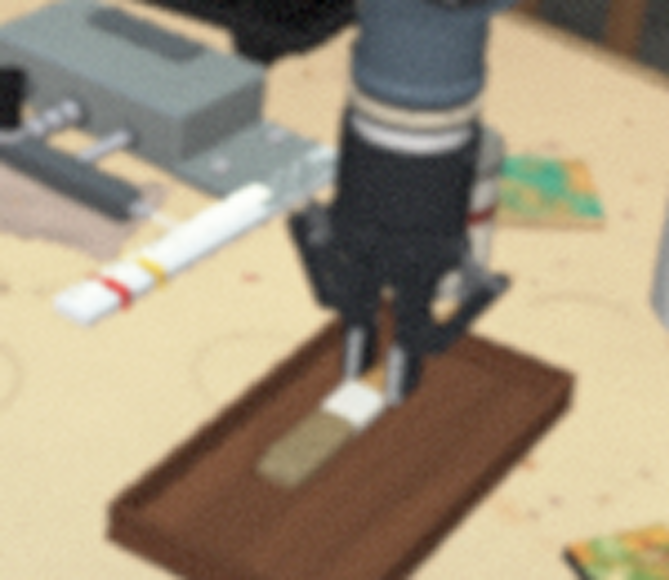

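Request:
{"api": "play_rows", "payload": {"deltas": [[-0.001,0.01,0.013,0,0.012,0],[-0.001,0.03,0.013,0,0.012,0],[-0.001,0.05,0.013,0,0.012,0],[-0.001,0.058,0.013,0,0.012,0],[-0.001,0.0615,0.013,0,0.012,0],[-0.001,0.0615,0.013,0,0.012,0],[-0.001,0.0615,0.013,0,0.012,0]]}}

```text
t: 27.95
tcp_pos: [0.5272, -0.3889, -0.0278]
tool_rot: [0.02, -0.706, 0.707, -0.021]
force: [0.2, -0.6, 0.2]
finger_gap: 0.207
```

Request:
{"api": "play_rows", "payload": {"deltas": [[0,0.003,0,0,0,0],[0,0.003,0,0,0,0]]}}

```text
t: 28.15
tcp_pos: [0.527, -0.3887, -0.0312]
tool_rot: [0.02, -0.706, 0.707, -0.021]
force: [0.3, -0.2, 1.0]
finger_gap: 0.206
```

Request:
{"api": "play_rows", "payload": {"deltas": [[0,0,0,0,0,0],[0,0,0,0,0,0],[0,-0.03,0,0,0,0],[0,-0.08,0,0,0,0],[0.005,-0.1,-0.04,0,-0.13,0],[0.01,-0.1,-0.08,0,-0.26,0],[0.015,-0.1,-0.125,0,-0.39,0],[0.02,-0.1,-0.17,0,-0.52,0],[0.025,-0.1,-0.215,0,-0.65,0],[0.03,-0.1,-0.26,0,-0.78,0],[0.035,-0.1,-0.305,0,-0.91,0],[0.04,-0.1,-0.35,0,-1.04,0]], "gripper": 0.034}}

```text
t: 29.35
tcp_pos: [0.4663, -0.0395, 0.0685]
tool_rot: [0.37, -0.602, 0.603, -0.37]
force: [0.2, 1.0, 1.1]
finger_gap: 0.398
```

```bash
python3 view.py q scene 110 410 130 345; python3 view.py q top 100 400 150 310;python3 -c "
from h import *
print(rot().round(3))"
```

```text
29.4 [ 0.4615 -0.0328  0.0682] [-2.4  3.7  0.6] 0.3955541322534114
29.45 [ 0.4629 -0.0357  0.0682] [-0.6 -0.1 -0.6] 0.4003319309026862
[[-0.45  -0.005  0.893]
 [-0.893  0.003 -0.45 ]
 [ 0.    -1.    -0.006]]
```

View pics/scene_q.png

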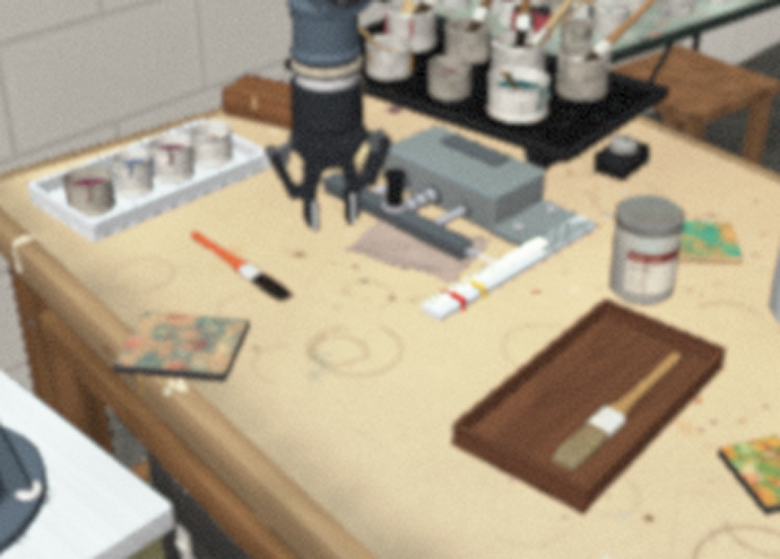

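View pics/top_q.png

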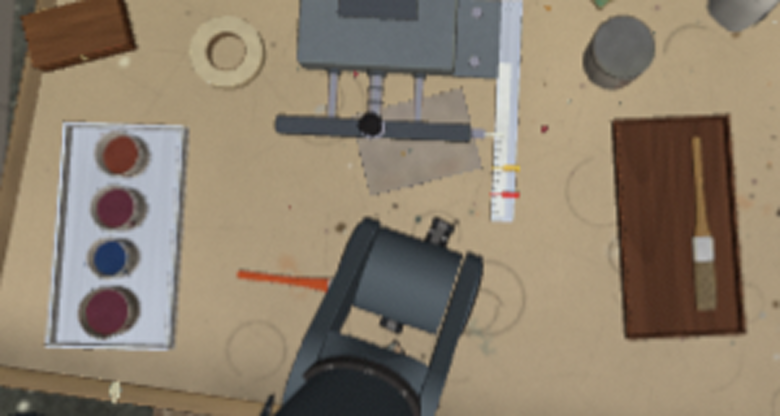

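Request:
{"api": "play_rows", "payload": {"deltas": [[-0.04,0,-0.027,0,-0.12,0],[-0.08,0,-0.054,0,-0.24,0],[-0.1155,0.0,-0.08,0,-0.351,0],[-0.1155,0.02,-0.08,0,-0.351,0],[-0.1155,0.058,-0.08,0,-0.351,0],[-0.1155,0.058,-0.08,0,-0.351,0],[-0.1155,0.058,-0.08,0,-0.351,0]], "gripper": 0.05}}

```text
t: 30.15
tcp_pos: [0.448, 0.0978, 0.01]
tool_rot: [-0.469, 0.53, -0.53, 0.468]
force: [1.2, -0.3, 0.6]
finger_gap: 0.584
```

```bash
python3 view.py r scene 160 260 180 270; python3 -c "
from h import *
print(rot().round(3))"
```

```text
30.2 [0.449  0.0977 0.0109] [-0.4 -0.7 -0.9] 0.5800427901271055
[[-0.124  0.001  0.992]
 [-0.992 -0.    -0.124]
 [-0.    -1.     0.001]]
```

View pics/scene_r.png

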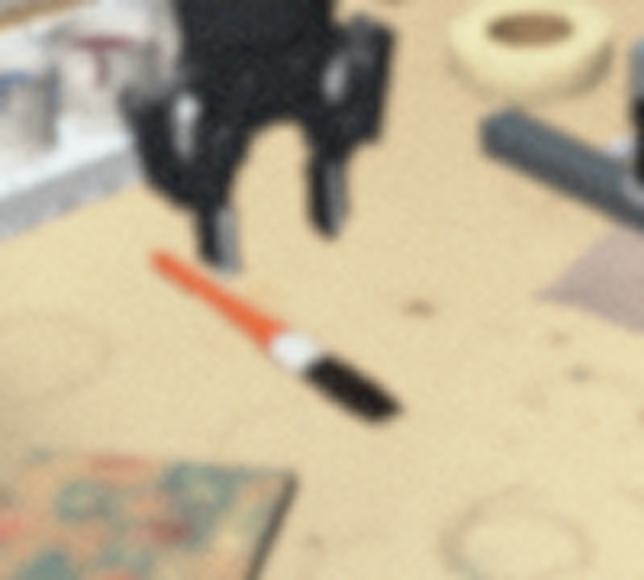

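Request:
{"api": "play_rows", "payload": {"deltas": [[-0.0045,0.02,-0.0055,0,0,0],[-0.0045,0.04,-0.0055,0,0,0],[-0.0045,0.0475,-0.0055,0,0,0],[-0.0045,0.0475,-0.0055,0,0,0]]}}

```text
t: 30.6
tcp_pos: [0.4441, 0.1029, -0.0366]
tool_rot: [0.468, -0.53, 0.53, -0.468]
force: [0.5, 1.2, -0.4]
finger_gap: 0.583
```

Request:
{"api": "play_rows", "payload": {"deltas": [[0,0,0,0,0,0],[0,0,0,0,0,0],[0,0,0,0,0,0],[0,0,0,0,0,0],[0,0,0,0,0,0]], "gripper": 0.005}}

```text
t: 31.1
tcp_pos: [0.4441, 0.1033, -0.0362]
tool_rot: [0.468, -0.529, 0.53, -0.469]
force: [0.4, 0.5, 5.3]
finger_gap: 0.184
```

Request:
{"api": "play_rows", "payload": {"deltas": [[0,-0.045,0,0,0,0],[0,-0.09,0,0,0,0],[0.04,-0.11,0.012,0,0.13,0],[0.08,-0.11,0.024,0,0.26,0],[0.12,-0.11,0.036,0,0.39,0],[0.16,-0.11,0.048,0,0.52,0],[0.2,-0.11,0.06,0,0.65,0],[0.24,-0.11,0.072,0,0.78,0],[0.28,-0.11,0.084,0,0.91,0],[0.32,-0.11,0.096,0,1.04,0],[0.36,-0.11,0.108,0,1.17,0],[0.39,-0.11,0.12,0,1.28,0]]}}

```text
t: 32.3
tcp_pos: [0.5146, -0.3012, 0.0733]
tool_rot: [0.057, -0.704, 0.705, -0.057]
force: [0.5, 0.0, -1.1]
finger_gap: 0.187
```

Request:
{"api": "play_rows", "payload": {"deltas": [[0,0,0,0,0.05,0],[0,0,0.01,0,0.1,0],[0,0,0.01,0,0.1,0],[0,0,0.01,0,0.1,0]]}}

```text
t: 32.7
tcp_pos: [0.5159, -0.3079, 0.0729]
tool_rot: [-0.024, 0.707, -0.707, 0.024]
force: [-0.5, 0.3, -0.4]
finger_gap: 0.182
```

```bash
python3 view.py s scene 110 410 130 345; python3 -c "
from h import *
print(rot().round(3))"
```

```text
32.75 [ 0.5159 -0.3076  0.0729] [-1.5 -0.4 -0.5] 0.1859714696360668
[[-0.998 -0.     0.069]
 [-0.069  0.    -0.998]
 [ 0.    -1.    -0.001]]
```

View pics/scene_s.png

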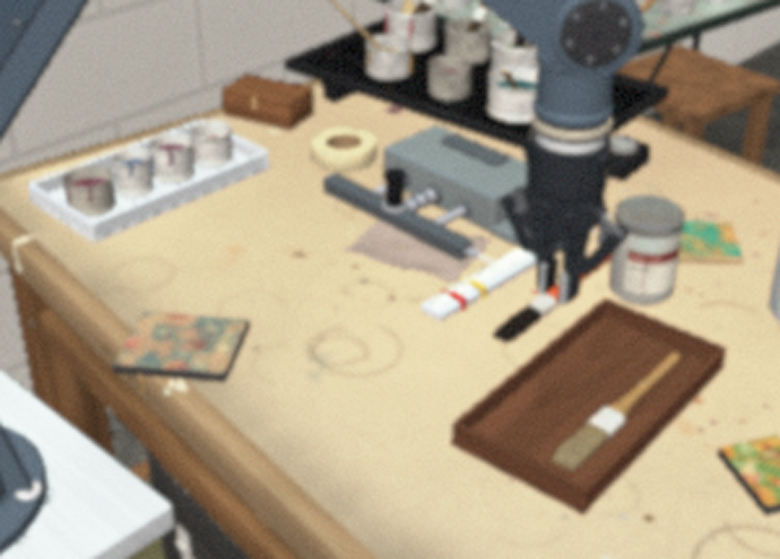

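Request:
{"api": "play_rows", "payload": {"deltas": [[-0.0035,0.0,0.0205,0,0.01,0],[-0.0035,0.03,0.0205,0,0.01,0],[-0.0035,0.065,0.0205,0,0.01,0],[-0.0035,0.09,0.0205,0,0.01,0],[-0.0035,0.1,0.0205,0,0.01,0],[-0.0035,0.104,0.0205,0,0.01,0],[-0.0035,0.104,0.0205,0,0.01,0],[-0.0035,0.104,0.0205,0,0.01,0]]}}

```text
t: 33.55
tcp_pos: [0.522, -0.3289, -0.0301]
tool_rot: [0.02, -0.706, 0.707, -0.021]
force: [0.5, 0.6, -0.5]
finger_gap: 0.183
```

```bash
python3 view.py t scene 260 410 180 310
```

```text
33.6 [ 0.522  -0.3289 -0.0302] [-0.9  0.   0.1] 0.1792624099330118
```

View pics/scene_t.png

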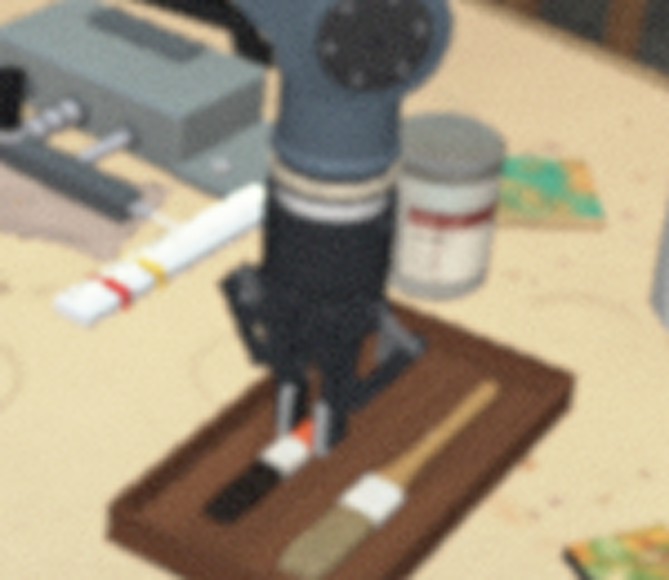

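Request:
{"api": "play_rows", "payload": {"deltas": [[0,0.001,0,0,0,0],[0,0.001,0,0,0,0],[0,0.001,0,0,0,0],[0,-0.03,0,0,0,0],[0,-0.08,0,0,0,0],[-0.015,-0.12,-0.04,0,-0.14,0],[-0.03,-0.13,-0.08,0,-0.28,0],[-0.045,-0.13,-0.12,0,-0.42,0],[-0.06,-0.13,-0.16,0,-0.56,0],[-0.075,-0.13,-0.2,0,-0.7,0],[-0.09,-0.13,-0.24,0,-0.84,0],[-0.1,-0.13,-0.28,0,-0.98,0]], "gripper": 0.034}}

```text
t: 34.8
tcp_pos: [0.6057, -0.0415, 0.0989]
tool_rot: [0.352, -0.613, 0.613, -0.353]
force: [0.4, 0.1, -0.4]
finger_gap: 0.395
```

```bash
python3 view.py u scene 110 410 130 345; python3 view.py u top 100 400 150 310;python3 - <<'E'
from h import *
print(rot().round(3))
ims=np.load('top_q.npy');
o=rect("top",ims,0.08,0.58,0.70,-0.05,0.12,4000); cv2.imwrite('pics/kn.png',o[:,:,::-1])
o=rect("top",ims,0.022,0.54,0.68,-0.20,-0.05,4000); cv2.imwrite('pics/nd.png',o[:,:,::-1])
E
```

```text
34.85 [ 0.6056 -0.0347  0.0989] [ 0.6  3.3 -0.1] 0.39845677262041296
34.9 [ 0.6049 -0.0378  0.0987] [-0.2 -0.5  0.5] 0.39838844305932997
[[-0.502 -0.     0.865]
 [-0.865  0.002 -0.502]
 [-0.001 -1.    -0.001]]
```

View pics/scene_u.png

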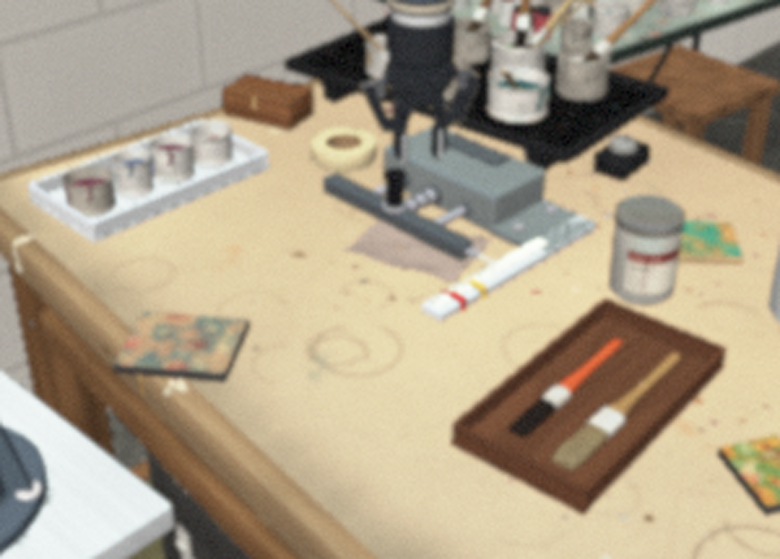

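View pics/kn.png

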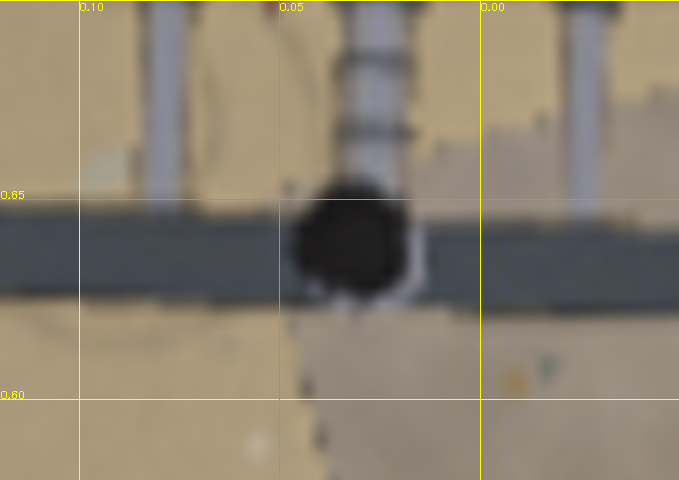

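View pics/nd.png

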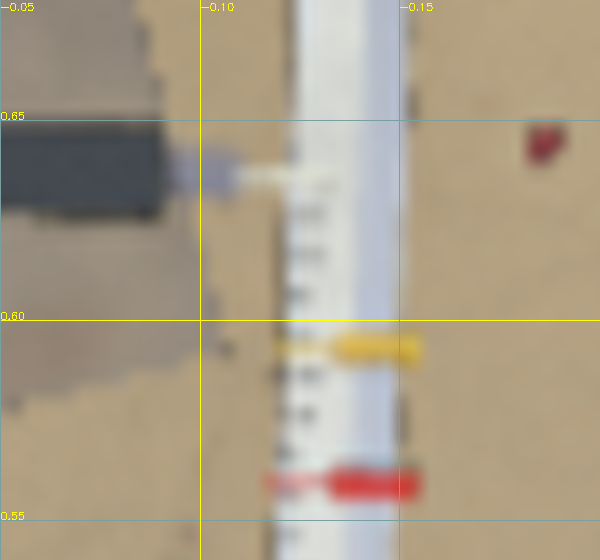

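View pics/top_u.png

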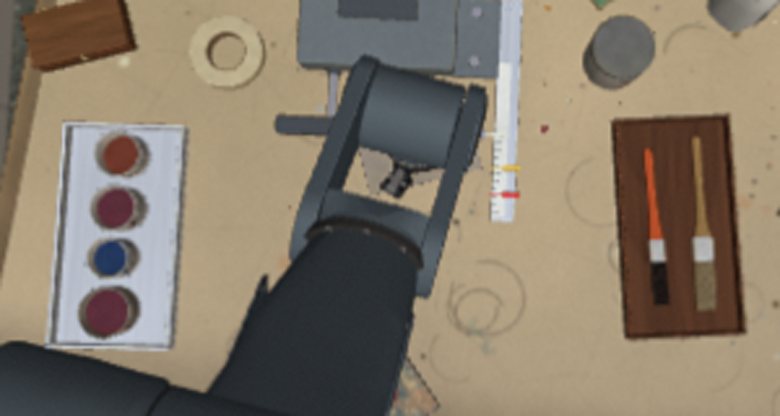

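Request:
{"api": "play_rows", "payload": {"deltas": [[-0.02,0,-0.001,0,-0.13,0],[-0.045,0,-0.003,0,-0.26,0],[-0.0775,0,-0.0055,0,-0.38,0],[-0.0775,0,-0.0055,0,-0.49,0],[-0.0775,0,-0.0055,0,-0.49,0],[-0.0775,0,-0.0055,0,-0.49,0],[-0.0775,0.02,-0.0055,0,-0.49,0],[-0.0775,0.02,-0.0055,0,-0.49,0]], "gripper": 0.06}}

```text
t: 35.7
tcp_pos: [0.6371, 0.0255, 0.0767]
tool_rot: [-0.49, 0.513, -0.51, 0.487]
force: [-0.3, 0.5, -0.5]
finger_gap: 0.705
```

```bash
python3 view.py v scene 220 340 160 260; python3 view.py v top 180 320 120 240;python3 -c "
from h import *
print(rot().round(3))"
```

```text
35.75 [0.6378 0.0255 0.0776] [ 1.2 -0.3  0.2] 0.7029430973690102
35.8 [0.6388 0.0256 0.0784] [-0.9 -0.2 -0.2] 0.7021496844299568
[[-0.045 -0.002  0.999]
 [-0.999  0.    -0.045]
 [-0.    -1.    -0.002]]
```

View pics/scene_v.png

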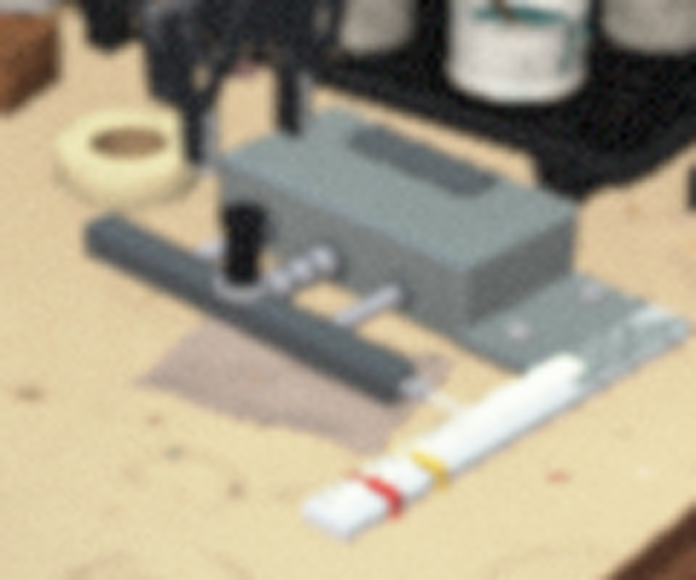

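View pics/top_v.png

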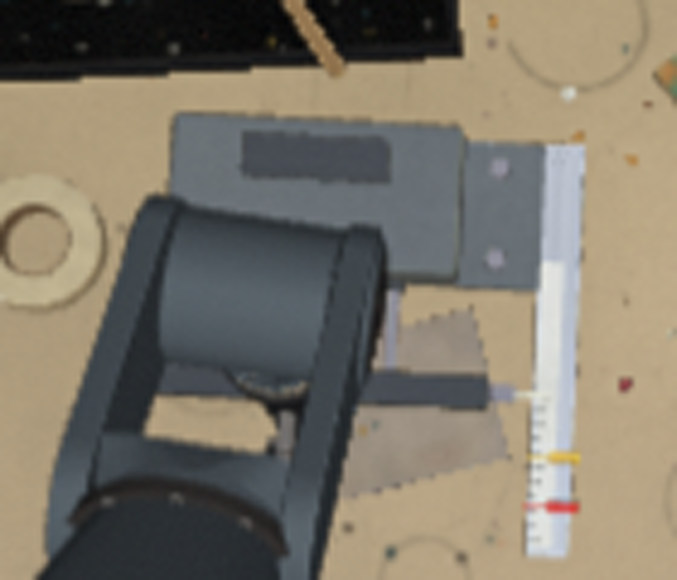

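Request:
{"api": "play_rows", "payload": {"deltas": [[-0.0035,0.02,0,0,0,0],[-0.007,0.05,0,0,0,0],[-0.007,0.07,0,0,0,0],[-0.007,0.0785,0,0,0,0],[-0.007,0.0785,0,0,0,0],[-0.007,0.0785,0,0,0,0]]}}

```text
t: 36.4
tcp_pos: [0.6408, 0.033, 0.0013]
tool_rot: [0.489, -0.51, 0.511, -0.489]
force: [-0.7, 0.2, 0.5]
finger_gap: 0.698
```

```bash
python3 view.py w scene 220 340 160 260
```

```text
36.45 [0.641  0.0331 0.0016] [ 0.5 -0.5 -0.3] 0.7073412256998142
```

View pics/scene_w.png

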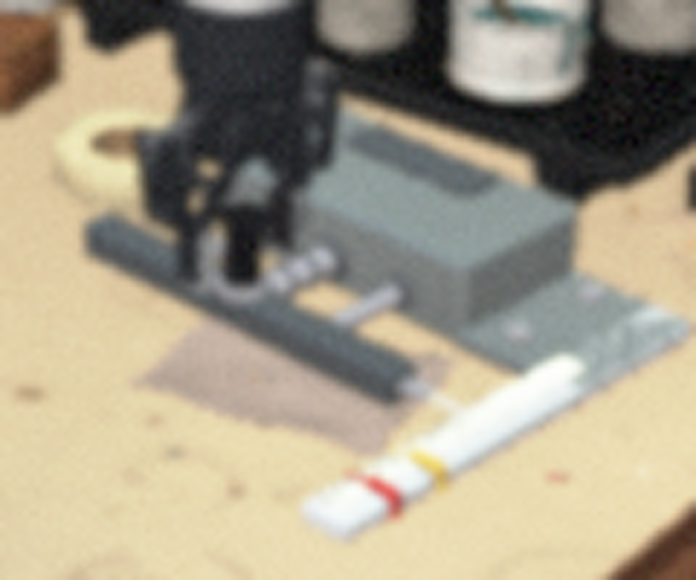

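Request:
{"api": "play_rows", "payload": {"deltas": [[0,0,0,0,0,0],[0,0,0,0,0,0],[0,0,0,0,0,0],[0,0,0,0,0,0],[0,0,0,0,0,0],[0,0,0,0,0,0],[0,0,0,0,0,0]], "gripper": 0.01, "force": 50}}

```text
t: 37.15
tcp_pos: [0.6419, 0.0332, 0.0016]
tool_rot: [0.488, -0.509, 0.512, -0.49]
force: [2.1, 0.1, 6.3]
finger_gap: 0.321
```

```bash
python3 - <<'E'
from h import *
a=[];b=[]
for i in range(6): a.append(snapshot("scene").astype(float)); b.append(snapshot("top").astype(float))
a=np.mean(a,0).round().astype(np.uint8);b=np.mean(b,0).round().astype(np.uint8)
np.save('S_home.npy',a);np.save('T_home.npy',b)
cv2.imwrite('pics/Sh.png',cv2.resize(a[210:260,265:325],None,fx=12,fy=11,interpolation=cv2.INTER_LANCZOS4)[:,:,::-1])
cv2.imwrite('pics/Th.png',rect("top",b,.022,0.53,0.66,-0.20,-0.06,4200)[:,:,::-1])
t=sense();print(t['t'],t['tcp_pos'].round(4),t['force'].round(1),t['finger_gap']);print(rot().round(3))
E
```

```text
37.75 [0.642  0.0332 0.0016] [ 1.2 -0.3  5.4] 0.31989011216882024
[[-0.043  0.005  0.999]
 [-0.999 -0.    -0.043]
 [ 0.    -1.     0.005]]
```

View pics/Sh.png

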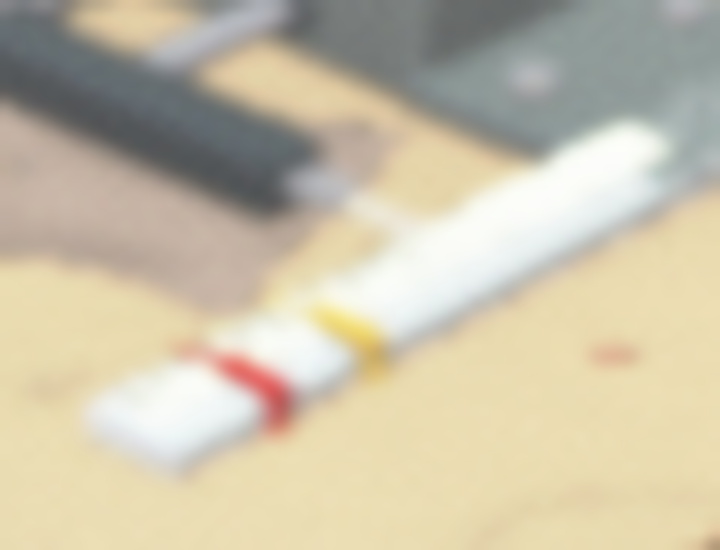

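View pics/Th.png

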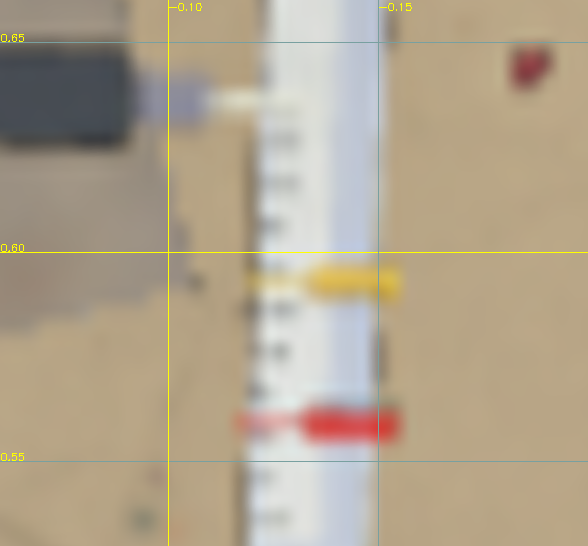

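Request:
{"api": "play_rows", "payload": {"deltas": [[0,0,-0.004,0,0,0],[0,0,-0.009,0,0,0],[0,0,-0.014,0,0,0],[0,0,-0.019,0,0,0],[0,0,-0.024,0,0,0],[0,0,-0.029,0,0,0],[0,0,-0.033,0,0,0],[0,0,-0.037,0,0,0],[0,0,-0.04,0,0,0],[0,0,-0.042,0,0,0],[0,0,-0.042,0,0,0],[0,0,-0.042,0,0,0]]}}

```text
t: 38.95
tcp_pos: [0.6015, 0.0344, 0.0016]
tool_rot: [0.487, -0.508, 0.513, -0.491]
force: [4.6, -0.9, 4.6]
finger_gap: 0.322
```

```bash
cat > hold.py <<'E'
from h import *
import sys
g=sys.argv[1]
a=[];b=[]
for i in range(5): a.append(snapshot("scene").astype(float)); b.append(snapshot("top").astype(float))
a=np.mean(a,0).round().astype(np.uint8);b=np.mean(b,0).round().astype(np.uint8)
np.save(f'S_{g}.npy',a);np.save(f'T_{g}.npy',b)
cv2.imwrite(f'pics/S_{g}.png',cv2.resize(a[210:260,265:325],None,fx=12,fy=11,interpolation=cv2.INTER_LANCZOS4)[:,:,::-1])
cv2.imwrite(f'pics/T_{g}.png',rect("top",b,.022,0.53,0.66,-0.20,-0.06,4200)[:,:,::-1])
t=sense();print(t['t'],t['tcp_pos'].round(4),t['force'].round(1),t['finger_gap']);print(rot().round(3))
E
python3 hold.py y1
```

```text
39.45 [0.6015 0.0344 0.0016] [ 5.4 -1.   4.2] 0.3225840466840368
[[-0.043  0.008  0.999]
 [-0.999 -0.001 -0.043]
 [ 0.001 -1.     0.008]]
```

View pics/S_y1.png

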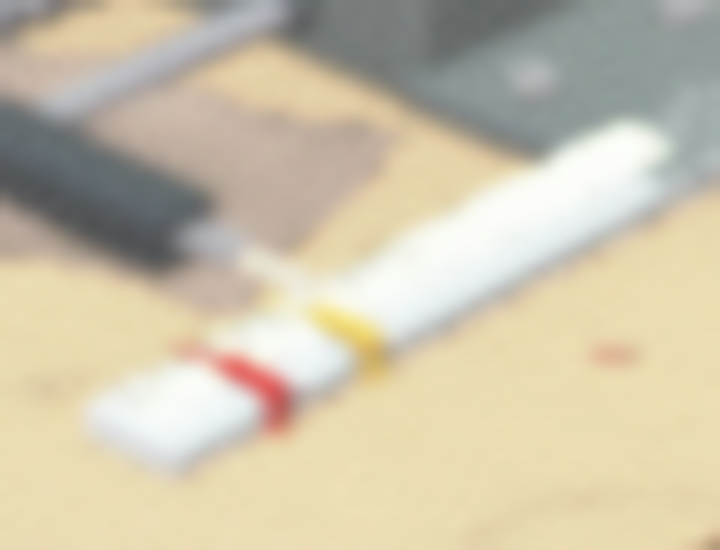

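View pics/T_y1.png

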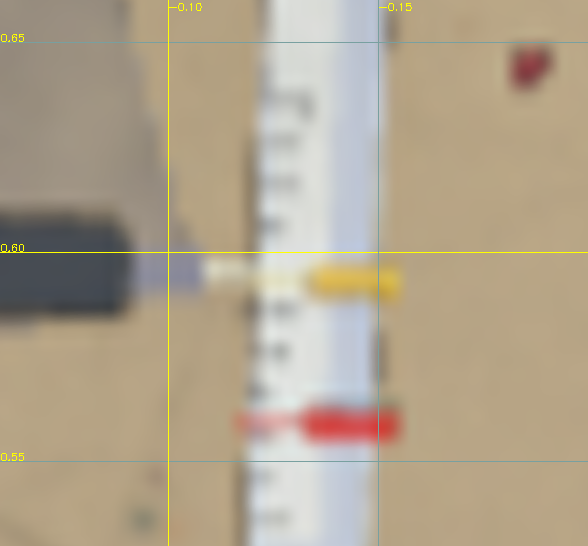

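```bash
python3 - <<'E'
from h import *
def strip(g,ya,yb):
    b=np.load(f'T_{g}.npy'); s=8000
    x0,x1=.53,.66
    H=int((x1-x0)*s); W=40
    ys=np.linspace(ya,yb,W); xs=x1-(np.arange(H)+.5)/s
    X,Y=np.meshgrid(xs,ys,indexing='ij')
    uv=proj("top",np.c_[X.ravel(),Y.ravel(),np.full(X.size,.022)]).astype(np.float32)
    o=cv2.remap(b,uv[:,0].reshape(H,W),uv[:,1].reshape(H,W),cv2.INTER_LINEAR).astype(float).mean(1)
    return xs,o
for g in('home','y1'):
    xs,o=strip(g,-.111,-.117)
    # whiteness: blue channel
    B=o[:,2]; k=np.where((xs>.58))[0]; bl=np.median(B[k]); i=k[np.argmax(B[k])]
    w=np.clip(B[max(i-60,0):i+61]-bl-15,0,None); print(g,'needle x',(w*xs[max(i-60,0):i+61]).sum()/w.sum(),B[i]-bl)
xs,o=strip('home',-.135,-.15)
for nm,lo,hi,f in(('y',.58,.605,o[:,0]-o[:,2]),('r',.545,.575,o[:,0]-o[:,1])):
    k=(xs>lo)&(xs<hi); w=np.clip(f[k]-f[k].max()*.4,0,None); print(nm,'clip',(w*xs[k]).sum()/w.sum())
xs,o=strip('home',-.119,-.129)
for nm,lo,hi,f in(('y',.58,.605,o[:,0]-o[:,2]),('r',.545,.575,o[:,0]-o[:,1])):
    k=(xs>lo)&(xs<hi); w=np.clip(f[k]-f[k].max()*.5,0,None); print(nm,'line',(w*xs[k]).sum()/w.sum())
# rail edges direction
# height test: red clip far end / line end
T=camera_model("top")['camera_from_world'];c=-T[:3,:3].T@T[:3,3]
for p in ([.5598,-.1164,.022],[.5585,-.135,.022],[.5585,-.154,.022]):
    P=np.array(p)
    for z in (.0,.012,.017,.022):
        Q=c+(P-c)*((z-c[2])/(P[2]-c[2])); uv=proj("scene",Q)[0]; print(p,z,((uv-[264.5,209.5])*[12,11]).round())
# needle ends home: 
for p in ([.6365,-.109,.022],[.636,-.122,.022]):print('needle',((proj("scene",p)[0]-[264.5,209.5])*[12,11]).round())
E
```

```text
home needle x 0.6358484775843458 50.375
y1 needle x 0.5957539334015842 47.974999999999994
y clip 0.5931120934638818
r clip 0.5584037016524968
y line 0.5929037440704765
r line 0.5595495080894918
[0.5598, -0.1164, 0.022] 0.0 [175. 392.]
[0.5598, -0.1164, 0.022] 0.012 [173. 355.]
[0.5598, -0.1164, 0.022] 0.017 [172. 340.]
[0.5598, -0.1164, 0.022] 0.022 [172. 325.]
[0.5585, -0.135, 0.022] 0.0 [229. 421.]
[0.5585, -0.135, 0.022] 0.012 [226. 384.]
[0.5585, -0.135, 0.022] 0.017 [226. 368.]
[0.5585, -0.135, 0.022] 0.022 [225. 353.]
[0.5585, -0.154, 0.022] 0.0 [288. 448.]
[0.5585, -0.154, 0.022] 0.012 [285. 411.]
[0.5585, -0.154, 0.022] 0.017 [284. 395.]
[0.5585, -0.154, 0.022] 0.022 [283. 380.]
needle [348. 206.]
needle [385. 224.]
```

Request:
{"api": "play_rows", "payload": {"deltas": [[0,0,-0.001,0,0,0],[0,0,-0.0017,0,0,0],[0,0,-0.0017,0,0,0],[0,0,-0.0017,0,0,0]]}}

```text
t: 39.85
tcp_pos: [0.6001, 0.0345, 0.0016]
tool_rot: [0.487, -0.508, 0.513, -0.491]
force: [5.3, -0.8, 5.4]
finger_gap: 0.32
```

```bash
cat > nd.py <<'E'
from h import *
import sys
g=sys.argv[1]; lo=float(sys.argv[2])
b=np.load(f'T_{g}.npy'); s=8000;x0,x1=.53,.66
H=int((x1-x0)*s); W=40
ys=np.linspace(-.111,-.117,W); xs=x1-(np.arange(H)+.5)/s
X,Y=np.meshgrid(xs,ys,indexing='ij')
uv=proj("top",np.c_[X.ravel(),Y.ravel(),np.full(X.size,.022)]).astype(np.float32)
o=cv2.remap(b,uv[:,0].reshape(H,W),uv[:,1].reshape(H,W),cv2.INTER_LINEAR).astype(float).mean(1)
B=o[:,2]; k=np.where(xs>lo)[0]; bl=np.median(B[k]); i=k[np.argmax(B[k])]
w=np.clip(B[max(i-60,0):i+61]-bl-15,0,None); x=(w*xs[max(i-60,0):i+61]).sum()/w.sum()
print('needle',x,'moved',.63585-x)
E
python3 hold.py y2; python3 nd.py y2 .58
```

```text
40.35 [0.6001 0.0345 0.0016] [ 5.9 -0.7  4.3] 0.32434194702218877
[[-0.043  0.008  0.999]
 [-0.999 -0.001 -0.043]
 [ 0.001 -1.     0.008]]
needle 0.593834283809225 moved 0.04201571619077504
```

View pics/S_y2.png

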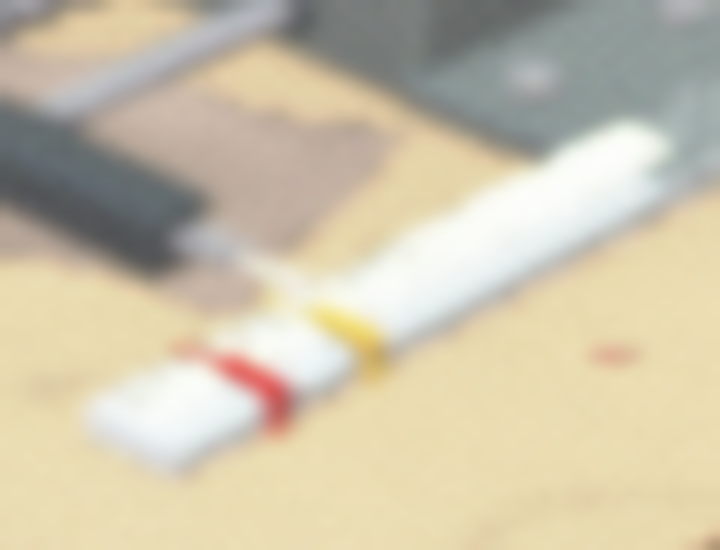

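View pics/T_y2.png

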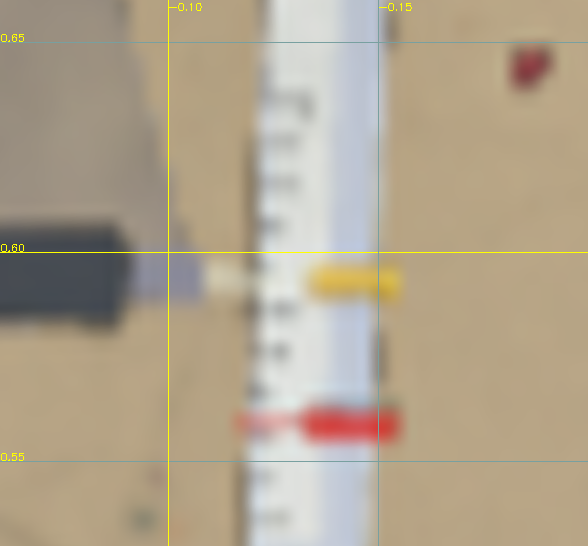

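Request:
{"api": "play_rows", "payload": {"deltas": [[0,0,0,0,0,0],[0,0,0,0,0,0],[0,0,0,0,0,0],[0,0,0,0,0,0],[0,0,0,0,0,0],[0,0,0,0,0,0],[0,0,0,0,0,0],[0,0,0,0,0,0],[0,0,0,0,0,0],[0,0,0,0,0,0],[0,0,0,0,0,0],[0,0,0,0,0,0]]}}

```text
t: 41.55
tcp_pos: [0.6001, 0.0345, 0.0016]
tool_rot: [0.487, -0.508, 0.513, -0.491]
force: [5.6, -0.8, 4.8]
finger_gap: 0.319
```

Request:
{"api": "play_rows", "payload": {"deltas": [[0,0,0,0,0,0],[0,0,0,0,0,0],[0,0,0,0,0,0],[0,0,0,0,0,0],[0,0,0,0,0,0],[0,0,0,0,0,0],[0,0,0,0,0,0],[0,0,0,0,0,0],[0,0,0,0,0,0],[0,0,0,0,0,0],[0,0,0,0,0,0],[0,0,0,0,0,0]]}}

```text
t: 42.75
tcp_pos: [0.6001, 0.0345, 0.0016]
tool_rot: [0.487, -0.508, 0.513, -0.491]
force: [6.2, -1.2, 4.7]
finger_gap: 0.32
```

Request:
{"api": "play_rows", "payload": {"deltas": [[0,0,0,0,0,0],[0,0,0,0,0,0],[0,0,0,0,0,0],[0,0,0,0,0,0],[0,0,0,0,0,0],[0,0,0,0,0,0],[0,0,0,0,0,0],[0,0,0,0,0,0],[0,0,0,0,0,0],[0,0,0,0,0,0],[0,0,0,0,0,0],[0,0,0,0,0,0]]}}

```text
t: 43.95
tcp_pos: [0.6001, 0.0345, 0.0016]
tool_rot: [0.487, -0.508, 0.513, -0.491]
force: [4.6, -1.1, 4.9]
finger_gap: 0.321
```

Request:
{"api": "play_rows", "payload": {"deltas": [[0,0,0,0,0,0],[0,0,0,0,0,0],[0,0,0,0,0,0],[0,0,0,0,0,0],[0,0,0,0,0,0],[0,0,0,0,0,0],[0,0,0,0,0,0],[0,0,0,0,0,0],[0,0,0,0,0,0],[0,0,0,0,0,0],[0,0,0,0,0,0],[0,0,0,0,0,0]]}}

```text
t: 45.15
tcp_pos: [0.6001, 0.0345, 0.0016]
tool_rot: [0.487, -0.508, 0.513, -0.491]
force: [5.3, -1.5, 4.2]
finger_gap: 0.32
```

Request:
{"api": "play_rows", "payload": {"deltas": [[0,0,0,0,0,0],[0,0,0,0,0,0],[0,0,0,0,0,0],[0,0,0,0,0,0],[0,0,0,0,0,0],[0,0,0,0,0,0],[0,0,0,0,0,0],[0,0,0,0,0,0],[0,0,0,0,0,0],[0,0,0,0,0,0],[0,0,0,0,0,0],[0,0,0,0,0,0]]}}

```text
t: 46.35
tcp_pos: [0.6001, 0.0345, 0.0016]
tool_rot: [0.487, -0.508, 0.513, -0.491]
force: [5.2, -0.7, 4.5]
finger_gap: 0.321
```

```bash
python3 hold.py y3; python3 nd.py y3 .58
```

```text
46.85 [0.6001 0.0345 0.0016] [ 5.6 -1.5  4.4] 0.32062774435850894
[[-0.043  0.008  0.999]
 [-0.999 -0.001 -0.043]
 [ 0.001 -1.     0.008]]
needle 0.5938385147514799 moved 0.042011485248520164
```

Request:
{"api": "play_rows", "payload": {"deltas": [[0,0,-0.003,0,0,0],[0,0,-0.007,0,0,0],[0,0,-0.011,0,0,0],[0,0,-0.015,0,0,0],[0,0,-0.019,0,0,0],[0,0,-0.023,0,0,0],[0,0,-0.027,0,0,0],[0,0,-0.03,0,0,0],[0,0,-0.032,0,0,0],[0,0,-0.033,0,0,0],[0,0,-0.033,0,0,0],[0,0,-0.033,0,0,0]]}}

```text
t: 48.05
tcp_pos: [0.5688, 0.0354, 0.0016]
tool_rot: [0.487, -0.507, 0.514, -0.492]
force: [7.4, -2.5, 2.5]
finger_gap: 0.317
```

```bash
python3 hold.py r1; python3 nd.py r1 .54
```

```text
48.55 [0.5688 0.0354 0.0016] [ 7.6 -1.7  3. ] 0.3243580688660443
[[-0.043  0.011  0.999]
 [-0.999 -0.002 -0.043]
 [ 0.001 -1.     0.011]]
needle 0.562513186387737 moved 0.07333681361226307
```

View pics/T_r1.png

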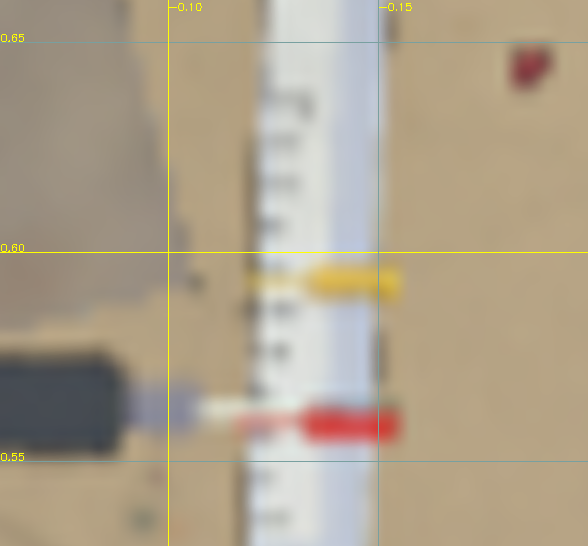

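View pics/S_r1.png

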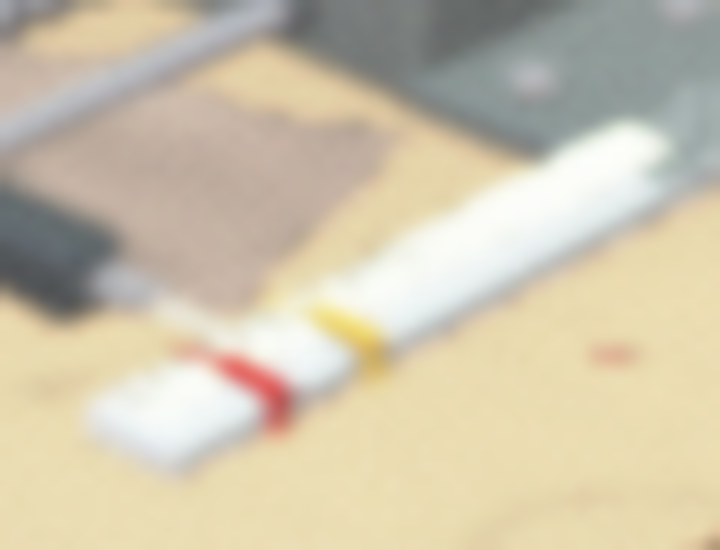

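Request:
{"api": "play_rows", "payload": {"deltas": [[0,0,-0.001,0,0,0],[0,0,-0.002,0,0,0],[0,0,-0.0024,0,0,0],[0,0,-0.0024,0,0,0]]}}

```text
t: 48.95
tcp_pos: [0.5668, 0.0355, 0.0016]
tool_rot: [0.486, -0.507, 0.514, -0.492]
force: [8.2, -2.3, 2.7]
finger_gap: 0.319
```

```bash
python3 hold.py r2; python3 nd.py r2 .54
```

```text
49.45 [0.5668 0.0355 0.0016] [ 8.9 -2.3  3.8] 0.3225274466792098
[[-0.043  0.012  0.999]
 [-0.999 -0.002 -0.043]
 [ 0.001 -1.     0.012]]
needle 0.559749021007173 moved 0.07610097899282697
```

View pics/T_r2.png

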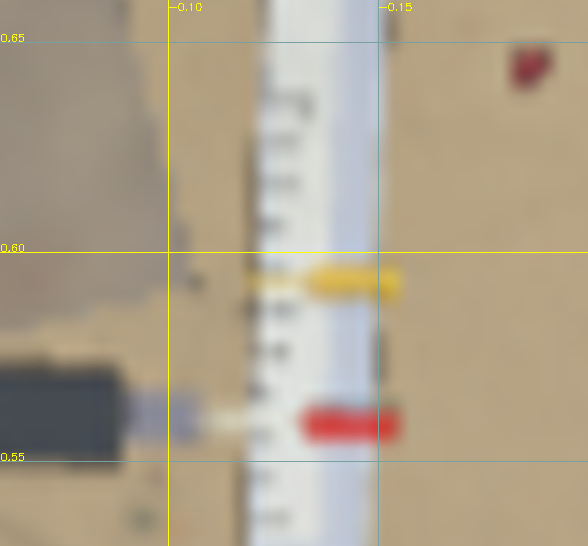

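View pics/S_r2.png

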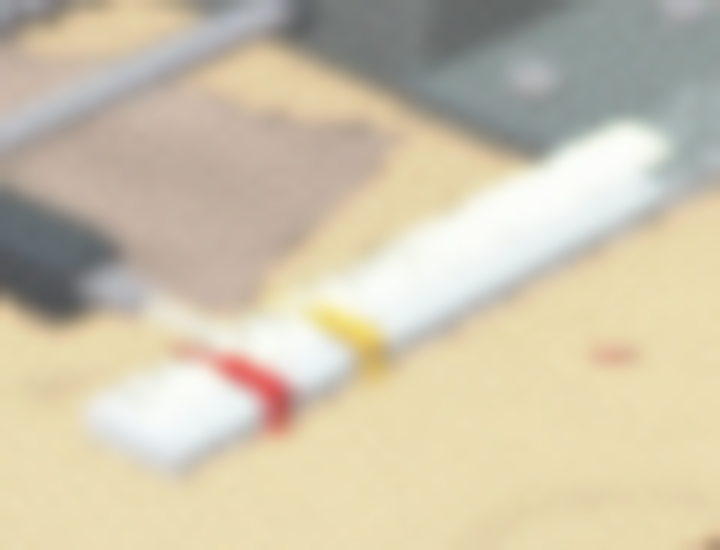

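Request:
{"api": "play_rows", "payload": {"deltas": [[0,0,0,0,0,0],[0,0,0,0,0,0],[0,0,0,0,0,0],[0,0,0,0,0,0],[0,0,0,0,0,0],[0,0,0,0,0,0],[0,0,0,0,0,0],[0,0,0,0,0,0],[0,0,0,0,0,0],[0,0,0,0,0,0],[0,0,0,0,0,0],[0,0,0,0,0,0]]}}

```text
t: 50.65
tcp_pos: [0.5668, 0.0355, 0.0016]
tool_rot: [0.487, -0.507, 0.514, -0.492]
force: [8.1, -1.3, 2.5]
finger_gap: 0.322
```

Request:
{"api": "play_rows", "payload": {"deltas": [[0,0,0,0,0,0],[0,0,0,0,0,0],[0,0,0,0,0,0],[0,0,0,0,0,0],[0,0,0,0,0,0],[0,0,0,0,0,0],[0,0,0,0,0,0],[0,0,0,0,0,0],[0,0,0,0,0,0],[0,0,0,0,0,0],[0,0,0,0,0,0],[0,0,0,0,0,0]]}}

```text
t: 51.85
tcp_pos: [0.5668, 0.0355, 0.0016]
tool_rot: [0.486, -0.507, 0.514, -0.492]
force: [8.0, -1.2, 2.8]
finger_gap: 0.317
```

Request:
{"api": "play_rows", "payload": {"deltas": [[0,0,0,0,0,0],[0,0,0,0,0,0],[0,0,0,0,0,0],[0,0,0,0,0,0],[0,0,0,0,0,0],[0,0,0,0,0,0],[0,0,0,0,0,0],[0,0,0,0,0,0],[0,0,0,0,0,0],[0,0,0,0,0,0],[0,0,0,0,0,0],[0,0,0,0,0,0]]}}

```text
t: 53.05
tcp_pos: [0.5668, 0.0355, 0.0016]
tool_rot: [0.486, -0.507, 0.514, -0.492]
force: [7.8, -1.7, 3.5]
finger_gap: 0.321
```

Request:
{"api": "play_rows", "payload": {"deltas": [[0,0,0,0,0,0],[0,0,0,0,0,0],[0,0,0,0,0,0],[0,0,0,0,0,0],[0,0,0,0,0,0],[0,0,0,0,0,0],[0,0,0,0,0,0],[0,0,0,0,0,0],[0,0,0,0,0,0],[0,0,0,0,0,0],[0,0,0,0,0,0],[0,0,0,0,0,0]]}}

```text
t: 54.25
tcp_pos: [0.5667, 0.0355, 0.0016]
tool_rot: [0.486, -0.507, 0.514, -0.492]
force: [8.0, -1.8, 2.7]
finger_gap: 0.318
```

Request:
{"api": "play_rows", "payload": {"deltas": [[0,0,0,0,0,0],[0,0,0,0,0,0],[0,0,0,0,0,0],[0,0,0,0,0,0],[0,0,0,0,0,0],[0,0,0,0,0,0],[0,0,0,0,0,0],[0,0,0,0,0,0],[0,0,0,0,0,0],[0,0,0,0,0,0],[0,0,0,0,0,0],[0,0,0,0,0,0]]}}

```text
t: 55.45
tcp_pos: [0.5667, 0.0355, 0.0016]
tool_rot: [0.487, -0.507, 0.514, -0.492]
force: [7.9, -0.9, 2.7]
finger_gap: 0.324
```

```bash
python3 hold.py r3; python3 nd.py r3 .54
```

```text
55.95 [0.5667 0.0355 0.0016] [ 8.7 -2.3  3.3] 0.31813110216853857
[[-0.043  0.012  0.999]
 [-0.999 -0.002 -0.043]
 [ 0.001 -1.     0.012]]
needle 0.5597441925872813 moved 0.07610580741271877
```

Request:
{"api": "play_rows", "payload": {"deltas": [[0,0,0.0013,0,0,0],[0,0,0.0026,0,0,0],[0,0,0.004,0,0,0],[0,0,0.0053,0,0,0],[0,0,0.0066,0,0,0],[0,0,0.008,0,0,0],[0,0,0.0093,0,0,0],[0,0,0.0106,0,0,0],[0,0,0.012,0,0,0],[0,0,0.0133,0,0,0],[0,0,0.0146,0,0,0],[0,0,0.016,0,0,0]]}}

```text
t: 57.15
tcp_pos: [0.5816, 0.035, 0.0016]
tool_rot: [0.487, -0.508, 0.513, -0.491]
force: [6.3, -1.1, 3.9]
finger_gap: 0.321
```

Request:
{"api": "play_rows", "payload": {"deltas": [[0,0,0.0013,0,0,0],[0,0,0.0026,0,0,0],[0,0,0.004,0,0,0],[0,0,0.0053,0,0,0],[0,0,0.0066,0,0,0],[0,0,0.008,0,0,0],[0,0,0.0093,0,0,0],[0,0,0.0106,0,0,0],[0,0,0.012,0,0,0],[0,0,0.0133,0,0,0],[0,0,0.0146,0,0,0],[0,0,0.016,0,0,0]]}}

```text
t: 58.35
tcp_pos: [0.5967, 0.0346, 0.0016]
tool_rot: [0.487, -0.508, 0.513, -0.491]
force: [5.7, -0.8, 4.5]
finger_gap: 0.322
```

Request:
{"api": "play_rows", "payload": {"deltas": [[0,0,0.0013,0,0,0],[0,0,0.0026,0,0,0],[0,0,0.004,0,0,0],[0,0,0.0053,0,0,0],[0,0,0.0066,0,0,0],[0,0,0.008,0,0,0],[0,0,0.0093,0,0,0],[0,0,0.0106,0,0,0],[0,0,0.012,0,0,0],[0,0,0.0133,0,0,0],[0,0,0.0146,0,0,0],[0,0,0.016,0,0,0]]}}

```text
t: 59.55
tcp_pos: [0.6118, 0.0341, 0.0016]
tool_rot: [0.488, -0.509, 0.512, -0.491]
force: [4.4, 0.2, 5.2]
finger_gap: 0.326
```

Request:
{"api": "play_rows", "payload": {"deltas": [[0,0,0.0013,0,0,0],[0,0,0.0026,0,0,0],[0,0,0.004,0,0,0],[0,0,0.0053,0,0,0],[0,0,0.0066,0,0,0],[0,0,0.008,0,0,0],[0,0,0.0093,0,0,0],[0,0,0.0106,0,0,0],[0,0,0.012,0,0,0],[0,0,0.0133,0,0,0],[0,0,0.0146,0,0,0],[0,0,0.016,0,0,0]]}}

```text
t: 60.75
tcp_pos: [0.627, 0.0336, 0.0016]
tool_rot: [0.488, -0.509, 0.512, -0.49]
force: [3.3, -0.1, 6.4]
finger_gap: 0.319
```

Request:
{"api": "play_rows", "payload": {"deltas": [[0,0,0.0013,0,0,0],[0,0,0.0026,0,0,0],[0,0,0.004,0,0,0],[0,0,0.0053,0,0,0],[0,0,0.0066,0,0,0],[0,0,0.008,0,0,0],[0,0,0.0093,0,0,0],[0,0,0.0106,0,0,0],[0,0,0.012,0,0,0],[0,0,0.0133,0,0,0],[0,0,0.0146,0,0,0],[0,0,0.0152,0,0,0]]}}

```text
t: 61.95
tcp_pos: [0.6415, 0.0332, 0.0016]
tool_rot: [0.488, -0.51, 0.512, -0.49]
force: [1.9, -0.2, 6.4]
finger_gap: 0.323
```

Request:
{"api": "play_rows", "payload": {"deltas": [[0,0,0.0005,0,0,0],[0,0,0.001,0,0,0],[0,0,0.0013,0,0,0],[0,0,0.0013,0,0,0],[0,0,0.0013,0,0,0],[0,0,0.0013,0,0,0]]}}

```text
t: 62.55
tcp_pos: [0.6421, 0.0332, 0.0016]
tool_rot: [0.489, -0.51, 0.511, -0.49]
force: [0.8, 0.6, 8.0]
finger_gap: 0.321
```

```bash
python3 hold.py h2; python3 nd.py h2 .58
```

```text
63.05 [0.6421 0.0332 0.0016] [0.4 0.1 7.6] 0.3177482395264404
[[-0.043  0.002  0.999]
 [-0.999 -0.    -0.043]
 [ 0.    -1.     0.002]]
needle 0.6359342825556572 moved -8.428255565717802e-05
```

Request:
{"api": "play_rows", "payload": {"deltas": [[0,0,0.0006,0,0,0],[0,0,0.001,0,0,0],[0,0,0.001,0,0,0],[0,0,0.001,0,0,0]]}}

```text
t: 63.45
tcp_pos: [0.6419, 0.0332, 0.0015]
tool_rot: [0.489, -0.51, 0.511, -0.489]
force: [-0.3, -1.5, 9.8]
finger_gap: 0.32
```

Request:
{"api": "play_rows", "payload": {"deltas": [[0,0,0,0,0,0],[0,0,0,0,0,0],[0,0,0,0,0,0],[0,0,0,0,0,0],[0,0,0,0,0,0],[0,-0.03,0,0,0,0],[0,-0.07,0,0,0,0],[0,-0.11,0,0,0,0],[0,-0.15,0,0,0,0],[0,-0.18,0,0,0,0],[0,-0.18,0,0,0,0]], "gripper": 0.06}}

```text
t: 64.55
tcp_pos: [0.6457, 0.0329, 0.1858]
tool_rot: [0.487, -0.508, 0.514, -0.492]
force: [1.5, 0.4, -0.3]
finger_gap: 0.707
```

```bash
python3 hold.py h3; python3 nd.py h3 .58;  python3 view.py z scene 110 410 130 345; python3 view.py z top 100 400 150 310
```

```text
65.05 [0.6417 0.0333 0.1792] [-0.1  0.3 -1.4] 0.7034373457827631
[[-0.043 -0.002  0.999]
 [-0.999  0.    -0.043]
 [-0.    -1.    -0.002]]
needle 0.6359046167084089 moved -5.461670840889443e-05
65.1 [0.6418 0.0333 0.1794] [ 0.  -0.7 -0. ] 0.7029372445571959
65.15 [0.6419 0.0333 0.1796] [ 0.  -0.2 -0.7] 0.7034048402457465
```

View pics/scene_z.png

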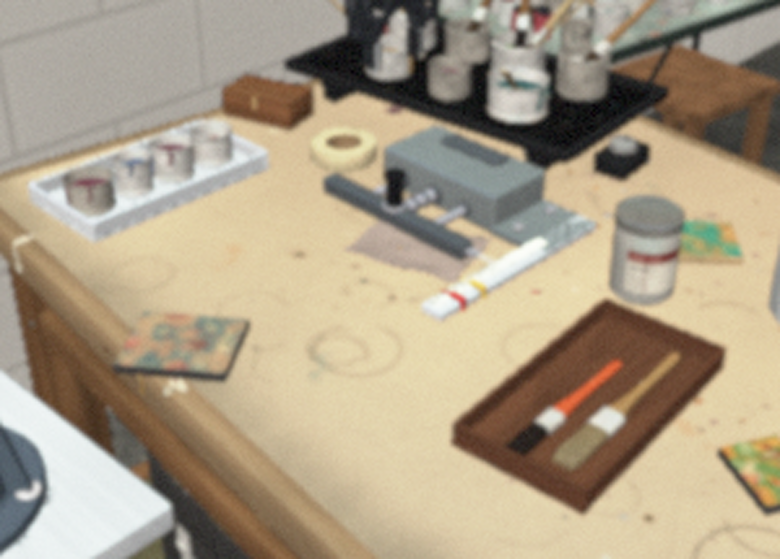

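View pics/top_z.png

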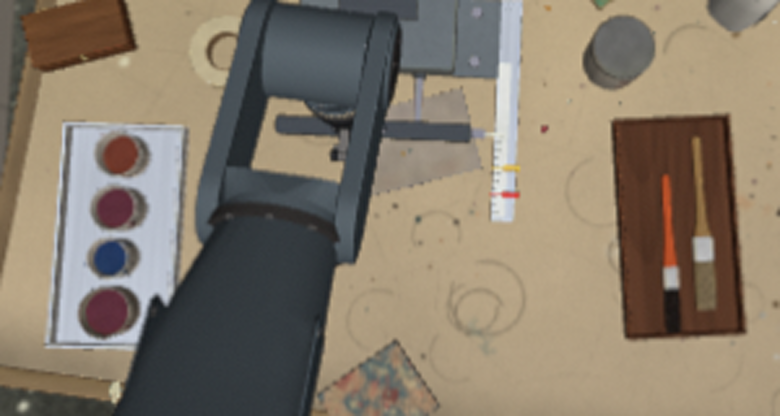

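The orange brush has shifted inside the tray since I put it down. I'll check whether it still lies flat on the floor.

```bash
python3 - <<'E'
from h import *
o=rect("top",np.load('top_z.npy'),.012,0.36,0.69,-0.46,-0.24,1700);cv2.imwrite('pics/wz.png',o[:,:,::-1])
s=np.load('scene_z.npy');cv2.imwrite('pics/wz2.png',cv2.resize(s[245:330,280:395],None,fx=6.5,fy=6.5,interpolation=cv2.INTER_CUBIC)[:,:,::-1])
E
```

```text
(no output)
```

View pics/wz.png

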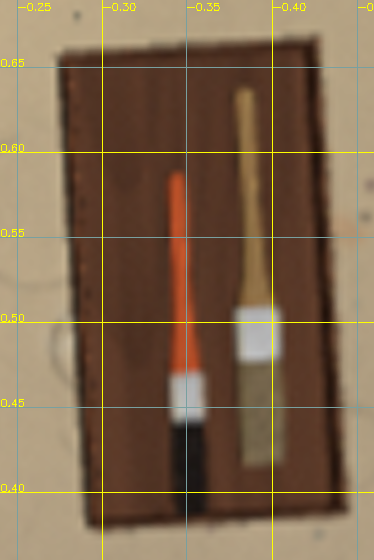

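View pics/wz2.png

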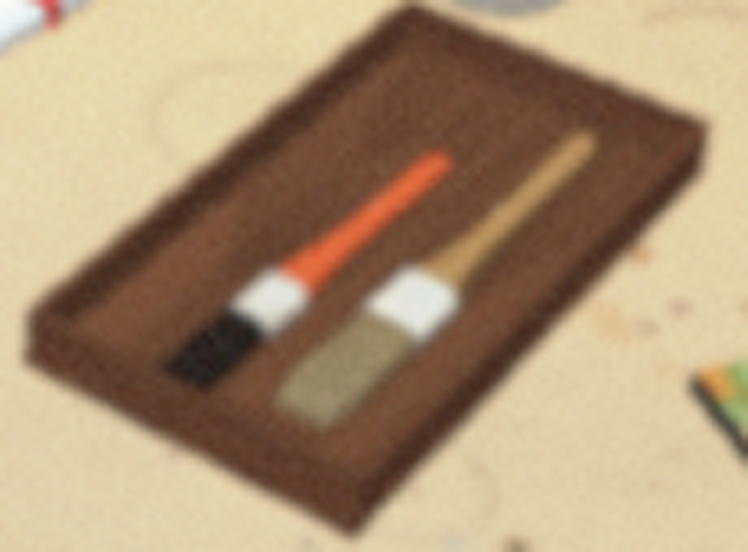

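```bash
python3 - <<'E'
from h import *
for p in ((165,367),(197,388),(443,153),(235,310),(262,332)):
    uv=np.array(p)/6.5+[280,245]-.4
    print(p,unproj("scene",uv,.019).round(4),unproj("scene",uv,.033).round(4))
# near wall inner top edge, tray pose est: centre (.523,-.356), dir (1,.058)
d=np.array([1,.058])/np.hypot(1,.058);n=np.array([-d[1],d[0]]);c=np.array([.523,-.356])
for h in(-.01,.01,.03):
    q=c-d*.135+n*h; print(q.round(4),((proj("scene",[*q,.028])[0]-[280,245]+.4)*6.5).round(),((proj("scene",[*q,.005])[0]-[280,245]+.4)*6.5).round())
E
```

```text
(165, 367) [[ 0.3997 -0.3448  0.019 ]] [[ 0.3866 -0.3545  0.033 ]]
(197, 388) [[ 0.3986 -0.361   0.019 ]] [[ 0.3856 -0.3703  0.033 ]]
(443, 153) [[ 0.5834 -0.3462  0.019 ]] [[ 0.5668 -0.3559  0.033 ]]
(235, 310) [[ 0.4439 -0.344   0.019 ]] [[ 0.43   -0.3537  0.033 ]]
(262, 332) [[ 0.4406 -0.3595  0.019 ]] [[ 0.4268 -0.3689  0.033 ]]
[ 0.3888 -0.3738] [209. 398.] [206. 446.]
[ 0.3876 -0.3538] [165. 375.] [162. 422.]
[ 0.3865 -0.3339] [121. 353.] [119. 399.]
```

The orange brush is flat on the tray floor, lengthwise, with its bristle tips against the end wall. That leaves it where it should be. The tins, jar, panel and tape sit as before, the bar is home and the arm is clear, so I'm handing the job in.

```bash
python3 -c "
from station import *
print(sign_off())"
```

```text
the job is handed in; nothing more can be done
None
```

I handed the job in at about 65 s of the 210 s allowed. All the steps are done, and the last pictures show everything in place.

- **Clearing:** The four tins stand upright in a row in the metal tray, and both brushes lie lengthwise in the wooden tray.
- **Tool offset:** The real fingertips sat 39 mm above the reported TCP. My first grasp closed above the plum tin without moving it. I measured the offset by touching down on bare bench at up to about 30 N, then allowed for it in every grasp.
- **Pull:** The needle moved 42.0 mm to the yellow clip and stayed there about 7 s, then 76.1 mm to the red clip and stayed there about 7 s. In the top picture it covered each index line, which I trust to within about a millimetre. At red, the arm's own reading gave 75.2 mm against 76.1 mm from the picture.
- **Return:** I eased the bar back at roughly 13 mm/s and pressed it lightly against its stop before letting go. The needle then read within 0.1 mm of where it started.
- **Knock:** After I placed it, the orange brush was shifted about 4 cm inside the tray. It is still flat and lengthwise, with its bristle tips touching the end wall, so I left it there.
- **Oxide tin:** It slid about 8 mm on the bench while I was gripping it, before I lifted it into the tray.
- **Bystanders:** The jar, the orange painting and the tape roll look unmoved. I checked them by eye in the pictures, not by measurement.

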